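Refit the sprung roller of a bottle-roller mixer

ROBOT

A 6-joint arm with a two-finger parallel gripper is mounted at the origin on the work surface. World frame = base frame: x ahead of the robot, y to its left, z up, the work surface at z = 0. Lengths are in m, angles in degrees, forces in N, time in s.
With the tool pointing down it reaches from about 0.25 to 0.725 m from the base axis. Payload 9.7 kg.
Tool frame: the origin (TCP) lies at the very end of the fingers, on their centre line; the grasp point (between the pads) lies 19 mm behind it; x points along the fingers, z is the direction in which the jaws open and shut, and the axes are right-handed (so a half turn about x gives the same grasp; the last joint's range is limited). The gripper opens to 85 mm and grips with 20 to 120 N. Pads are 22 mm wide; open, the fingers measure 114 mm over their backs; the gripper's body (76 mm by 85 mm) begins 54 mm behind the grasp point. The pads swing forward as they close: fully open they stand 13 mm farther back than shut.
Start: joints at [-76.203, 4.979, 10.078, 95.1, 0, 90], TCP at [0.131, -0.534, 0.231] pointing down, gripper open.
Joint ranges: [-179.16, 179.16], [-48.56, 103.87], [-65.8, 70.77], [-126.05, 130.52], [-82.76, 87.17], [-180, 180]. Speed limits (degrees/s): [127.2, 127.2, 147.25, 180, 180, 180].

INTERFACE

Orientations are given as [roll, pitch, yaw] about the fixed x, y, z axes, in that order (R = Rz(yaw) Ry(pitch) Rx(roll)).
In Python, from workcell import sensors, vision, job_done gives the robot as it stands.
- The arm moves only by the tool carry_out, never from a script. Its argument "increments" is a list of rows, each a list of 7 numbers: the turn, a rotation vector about the tool's x, y, z in degrees, then the shift along the tool's x, y, z in mm, then the opening in per cent of the stroke, from 0 (shut) to 100 (fully open). A call has 1 to 12 rows; each row shifts and turns the commanded pose from where the row before left it, along the tool's axes as they then stand; what a row does not reach is not made up. A row lasts 1/8 s, in which the tool goes at most 62.5 mm and 10.7 degrees, less where a joint would pass 70% of its speed; a pose out of reach is approached as far as the arm can. A call is refused whole if a number of a shift passes 62.5 or a number of a turn 10.7, either way. A call with a gripper value outside its range is refused whole. The fingers move at their own pace and stop on an object; "squeeze" is the grip in N (left out, the last holds). Time passes only in rows, so rows that do not move let the fingers close. It gives the time, the measured TCP pose, the force and the opening at its end, in the units of the state.
- sensors.get_obs(): the state, without advancing time (a new reading comes with each control period).
- vision.camera(name): name is "scene" or "top" or "wrist"; returns the picture (400x640x3 uint8, red, green, blue); there is no depth.
- vision.calibration(name): a dict with "camera_matrix" (3x3 intrinsics, pixels), "extrinsics" (4x4, takes a point from world to camera coordinates); the wrist camera has in their place "mount" (4x4, takes a point from camera to tool coordinates, whose origin is the TCP and whose axes are the tool frame's). Camera axes: x right, y up, looking along -z (the intrinsics and any distortion apply to the point x, -y, -z); pixel columns grow to the right and rows downward; lengths in m; the calibration is good to about 2 mm. A picture is of the moment at which its call begins: read the wrist's pose just before it. calibration takes no time and is no camera call.
- job_done(): hands the job in, once; it reports no verdict.
The state is a dict: "time": time; "q": joint angles; "qd": joint speeds; "joint_efforts": joint torques, N m; "ee_pos": TCP position; "tcp_rot": TCP orientation; "wrist_force": force on the tool from outside, world axes, zero at the start; "torque": the same for the moment, N m; "opening": finger opening in m.
Only numpy, scipy, OpenCV 4.12 (cv2) and the standard library are available. Lean on these libraries where they do the work, as an engineer would, in place of code of your own. Each camera call takes 0.05 s, during which the arm holds its last target.

TASK

Put the spare roller back into the empty front place of the bottle-roller mixer: sprung brass pin towards the drive housing, press the spring in gently to get the roller down between the two side walls, and ease it back out so that both end pins sit fully in their recesses. Only then push the red lock lever on the housing all the way over to the far side. Be gentle: the spring needs only about 10 N, so never drive it solid against its stop, nor force the roller against the mixer, and leave the other things on the bench where they are.

Things in the scene. Friction and masses are not known exactly. Their poses are not given: they have to be found in the camera images.
- mixer: Bottle-roller mixer, fixed. Origin: centre under the carriage's middle place, at bench height; y runs along the rollers to the white drive housing (fixed, 130 mm tall, from y = 93 mm on), x away from the robot, z up. Grey base. On it a carriage: two walls facing each other 140.5 mm apart, with a black 28 mm roller already fitted at x = 34, z = 62 mm. The readings do not tell where the carriage is clamped.
- place_mid (a point): Fixed to the mixer at (-34, 0, 62) mm, axes as the mixer's: the middle of the empty front place if the carriage stood mid-slot. The carriage is clamped up to 12 mm from there, either way along y (unknown). Its wall faces are 70.25 mm each side of its middle. Low wall at -y: 12 mm thick, top 76 mm above the bench. Tall wall at +y, next to the drive housing: flat, 10 mm thick, top 130 mm.
- lock_tip (a point): Centre of the lever's 26 mm ball tip, 60 mm from its pivot. The pivot lies at (15, 131, 152) mm in the mixer frame; the lever swings in the mixer's x-z plane.
- lock (a joint): Red lock lever on top of the drive housing, turned by about 1 N at its tip, stays where left. 0 to 0.15 rad at the start (leaning 0.5 rad towards the mixer's -x side at 0); grows as it swings towards the mixer's +x; 1.0 rad is fully over (leaning 0.5 rad to +x).
- roller_mid (a point): Centre of the spare roller, on its axis: black rubber cylinder 28 mm diameter, 130 mm long, about 0.24 kg, with a yellow band near its sprung end. Its y axis runs along the roller towards the sprung brass pin. At the start it lies level in the blue rest, axis 48 mm above the bench.
- fixed_tip (a point): Tip of the fixed steel pin, 8 mm diameter with tapered tip, that stands 6 mm out of the roller's -y end (71 mm from the roller's centre). Its recess, in the low wall, is round, 10.5 mm wide plus a 1.5 mm chamfer, 8 mm deep, centred at mixer x = -34, z = 62 mm.
- sprung_tip (a point): Tip of the sprung brass pin, 8 mm diameter with tapered tip, at the roller's +y end: 17.5 mm out of the end face (82.5 mm from the roller's centre) when free. Its recess, in the tall wall, is round, 10.5 mm wide plus a 1.5 mm chamfer, 6 mm deep, centred at mixer x = -34, z = 62 mm.
- pin (a joint): How far the brass pin is pushed in, in m: 0 = free (17.5 mm out), 0.0165 = solid (1 mm out). The spring pushes with 3 N at 0, plus 0.5 N per mm (9.5 N at 0.013, 11.2 N at the stop). Held level, with the brass pin against the flat tall wall, the steel pin clears the low wall when this is 0.013 or more; seated it reads about 0.001.
- rest: Blue rest holding the spare roller, fixed. Origin: centre of its underside; y along the roller. Two notched supports 10 mm thick at y = -45 and +45 mm, 50 mm wide in x, tops 44 mm high; base 70 x 110 mm, 8 mm high; free space around the roller's middle.
- jar_white: Bystander: white jar, 42 mm diameter, 60 mm tall; origin at the centre of its underside.
- tub_red: Bystander: white tub with red cap, 42 mm diameter, 50 mm tall; origin at the centre of its underside.
- amber_a: Bystander: amber bottle, 66 mm diameter, 130 mm tall; origin at the centre of its underside.
- amber_b: Bystander: amber bottle with red cap, 52 mm diameter, 100 mm tall; origin at the centre of its underside.
- mortar: Bystander: white mortar bowl, 120 mm across, 75 mm tall; origin at the centre of its underside.
- carton: Bystander: small white carton 50 x 80 x 35 mm; origin at the centre of its underside.
- spatula: Bystander: spatula, 180 mm long, lying on the bench.
There are look-alikes about, which are no part of the job. What is meant by the part that bears roller_mid is not green, and is the smaller of those in its own colour.

How it is judged:
By the outcome, as a careful person would: the job done as asked, in the order asked, and still so for the second after the job is handed in, with the robot touching nothing.
It also fails if it takes over 64 s, if anything falls off the work surface, if the arm or the gripper's body presses on something with over 40 N, if the wrist force passes 120 N, or if a joint passes its speed limit or range.

## Working session

There is one attempt and no reset: what is moved stays moved. The work goes in short steps, Python scripts to look and compute and a tool call to move; the robot and the scene stay as the last step left them, time stands still between calls to the robot, and variables do not carry over. Pictures are saved under pics/ and viewed, and the job is handed in when it is done.

Besides the shell and the picture viewer there is one more tool, called after "Emit:" in YAML: its name, and indented under it one key for each argument. carry_out: Moves the arm, as the interface text tells. Its arguments: {"type":"object","properties":{"increments":{"type":"array"},"squeeze":{"type":"number"}},"required":["increments"]}

```bash
ls; mkdir -p pics
python3 - <<'E'
from workcell import sensors, vision
import cv2, numpy as np
np.set_printoptions(precision=4,suppress=True)
o=sensors.get_obs()
for k,v in o.items(): print(k,v)
for n in ("scene","top","wrist"):
    im=vision.camera(n); cv2.imwrite(f"pics/{n}0.png",im[:,:,::-1])
    c=vision.calibration(n)
    for k,v in c.items(): print(n,k,np.array(v))
E
```

```text
pics
time 0.0
q [-76.2036   5.012   10.0325  95.1006  -0.0018  90.0006]
qd [-0.0933 -0.0458 -0.0659  0.0669  0.0762  0.0449]
joint_efforts [ -0.0038 -52.0387  46.4802   0.0163  -0.       0.    ]
ee_pos [ 0.1311 -0.5339  0.2306]
tcp_rot [-178.7201   89.9198  105.0757]
wrist_force [ 0.372   0.4456 -0.0235]
torque [-0.0052 -0.0013 -0.0106]
opening 0.08547164636879341
scene camera_matrix [[370.8355   0.     319.0598]
 [  0.     370.8355 200.8923]
 [  0.       0.       1.    ]]
scene extrinsics [[-0.6835  0.7296  0.0212  0.4077]
 [-0.4095 -0.4074  0.8163  0.0136]
 [ 0.6042  0.5493  0.5772 -1.2451]
 [ 0.      0.      0.      1.    ]]
top camera_matrix [[368.9406   0.     324.8824]
 [  0.     368.9406 199.3629]
 [  0.       0.       1.    ]]
top extrinsics [[ 0.0027 -0.9998 -0.0184 -0.0926]
 [ 0.9841 -0.0006  0.1777 -0.497 ]
 [-0.1777 -0.0185  0.9839 -0.9842]
 [ 0.      0.      0.      1.    ]]
wrist camera_matrix [[324.03     0.     318.0006]
 [  0.     324.03   198.1199]
 [  0.       0.       1.    ]]
wrist mount [[ 0.0003  0.2982 -0.9545 -0.1431]
 [-0.0004  0.9545  0.2982  0.0773]
 [ 1.      0.0003  0.0004  0.0015]
 [ 0.      0.      0.      1.    ]]
```

View pics/scene0.png

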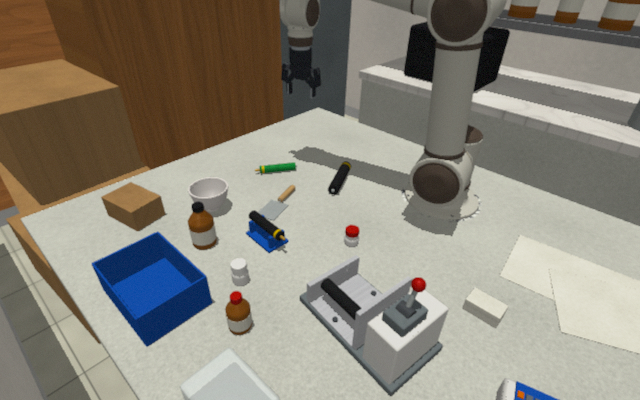

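View pics/top0.png

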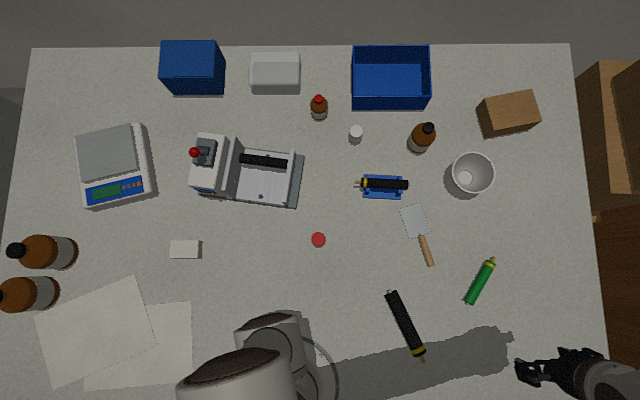

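View pics/wrist0.png

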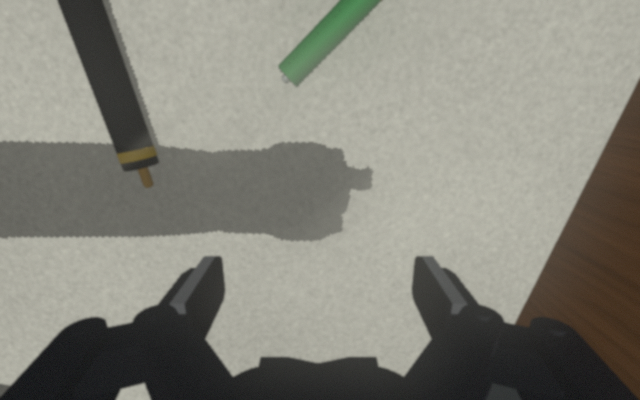

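```bash
cat > h.py <<'E'
import numpy as np, cv2
from workcell import sensors, vision
from scipy.spatial.transform import Rotation as R
np.set_printoptions(precision=4,suppress=True)
def cal(n): 
    c=vision.calibration(n); return np.array(c["camera_matrix"]),c
def cam_pose(n,obs=None):
    K,c=cal(n)
    if n=="wrist":
        M=np.array(c["mount"]); T=np.eye(4); T[:3,:3]=rot(obs["tcp_rot"]); T[:3,3]=obs["ee_pos"]
        return K,T@M
    return K,np.linalg.inv(np.array(c["extrinsics"]))
def rot(rpy): return R.from_euler('xyz',rpy,degrees=True).as_matrix()
def ray(n,u,v,obs=None):
    K,T=cam_pose(n,obs)
    d=np.array([(u-K[0,2])/K[0,0],-(v-K[1,2])/K[1,1],-1.0])
    return T[:3,3],T[:3,:3]@d
def onz(n,u,v,z,obs=None):
    o,d=ray(n,u,v,obs); return o+d*(z-o[2])/d[2]
def proj(n,p,obs=None):
    K,T=cam_pose(n,obs); q=np.linalg.inv(T)@np.append(p,1); 
    return np.array([K[0,2]+K[0,0]*q[0]/-q[2], K[1,2]-K[1,1]*q[1]/-q[2]])
def tri(a,b):
    (o1,d1),(o2,d2)=a,b
    d1=d1/np.linalg.norm(d1);d2=d2/np.linalg.norm(d2)
    s=np.linalg.lstsq(np.c_[d1,-d2],o2-o1,rcond=None)[0]
    p,q=o1+d1*s[0],o2+d2*s[1]; return (p+q)/2,np.linalg.norm(p-q)
def crop(f,x0,y0,x1,y1,k,out):
    im=cv2.imread(f)[y0:y1,x0:x1]; cv2.imwrite(out,cv2.resize(im,None,fx=k,fy=k,interpolation=cv2.INTER_CUBIC))
E
python3 - <<'E'
from h import *
crop("pics/top0.png",180,120,310,215,6,"pics/top0a.png")
crop("pics/top0.png",340,150,430,210,8,"pics/top0b.png")
crop("pics/scene0.png",290,250,450,390,5,"pics/scene0a.png")
crop("pics/scene0.png",240,200,300,260,8,"pics/scene0b.png")
E
```

```text
(no output)
```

View pics/top0a.png

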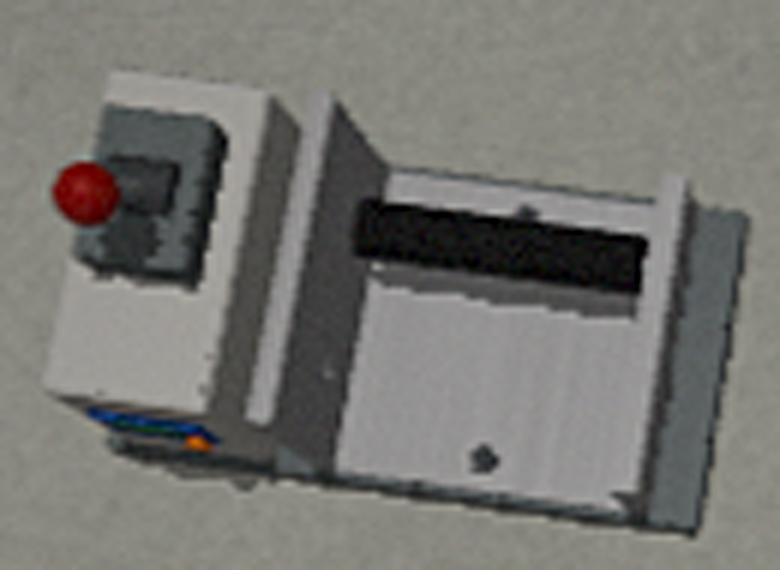

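View pics/top0b.png

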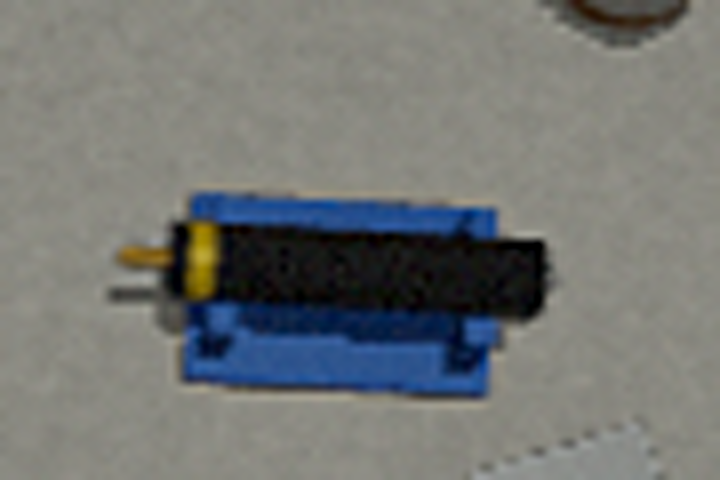

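View pics/scene0a.png

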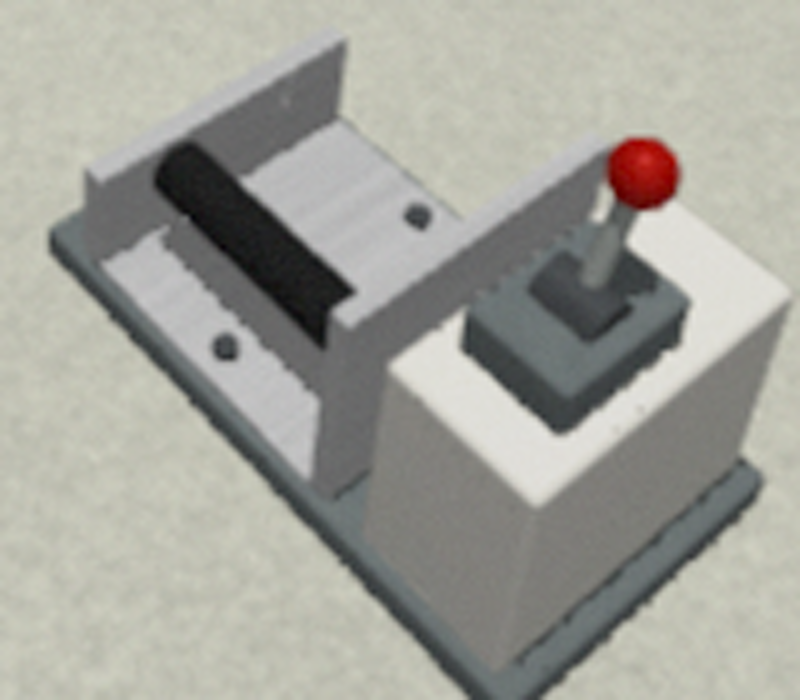

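View pics/scene0b.png

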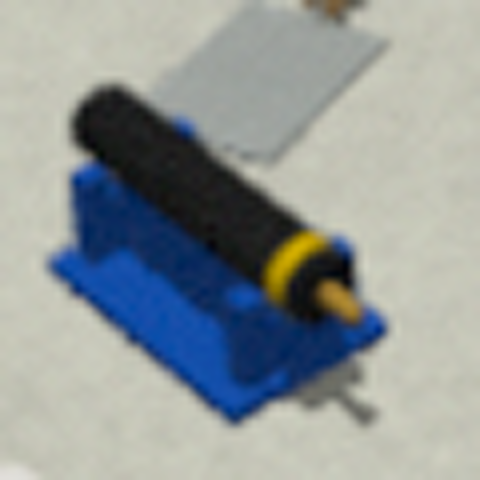

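Run:
```python
from h import *
t=cv2.imread("pics/top0.png"); s=cv2.imread("pics/scene0.png")
def blob(im,box,f):
    x0,y0,x1,y1=box; sub=im[y0:y1,x0:x1].astype(int); m=f(sub).astype(np.uint8)
    n,l,st,c=cv2.connectedComponentsWithStats(m); k=1+np.argmax(st[1:,4])
    ys,xs=np.nonzero(l==k); pts=np.c_[xs+x0,ys+y0].astype(np.float32)
    return pts,cv2.minAreaRect(pts),pts.mean(0)
dark=lambda a:a.max(2)<45
for name,box,z in (("spare",(362,172,412,196),.048),("fitted",(236,150,290,172),.062)):
    p,r,c=blob(t,box,dark); b=cv2.boxPoints(r); 
    # principal axis ends
    d=np.linalg.svd(p-c,full_matrices=False)[2][0]; a=(p-c)@d
    e1=c+d*a.min();e2=c+d*a.max()
    E1,E2=onz("top",*e1,z),onz("top",*e2,z); v=E1-E2; v=v*np.sign(v[1])
    print(name,len(p),r,c,E1,E2,np.linalg.norm(v),"yaw",np.degrees(np.arctan2(-v[0],v[1])),"c",onz("top",*c,z))
yel=lambda a:(a[:,:,2]>120)&(a[:,:,1]>90)&(a[:,:,0]<60)
p,r,c=blob(t,(352,172,372,192),yel);print("yellow",r,c,onz("top",*c,.055))
red=lambda a:(a[:,:,2]>110)&(a[:,:,1]<40)&(a[:,:,0]<40)
pt,_,ct=blob(t,(180,140,210,165),red);ps,_,cs=blob(s,(400,270,435,300),red)
print("ball",ct,cs,len(pt),len(ps),tri(ray("top",*ct),ray("scene",*cs)))
blu=lambda a:(a[:,:,0]>110)&(a[:,:,2]<80)
p,r,c=blob(t,(355,165,410,205),blu);print("rest",r,[onz("top",*q,.008) for q in cv2.boxPoints(r)])
# recesses
print("recT", onz("top",234.7,182.2,.062))
print("recL", onz("scene",347,269.6,.062))
```

```text
spare 396 ((386.6814270019531, 183.50823974609375), (41.003116607666016, 10.0350923538208), 2.602562189102173) [387.1616 183.4318] [ 0.5447 -0.2076  0.048 ] [ 0.5382 -0.3212  0.048 ] 0.11376749814830604 yaw -3.2713516148318096 c [ 0.5414 -0.2657  0.048 ]
fitted 481 ((262.72491455078125, 160.5633087158203), (48.50408172607422, 10.176606178283691), 7.594643592834473) [262.7547 160.6777] [0.6137 0.1498 0.062 ] [0.5942 0.0143 0.062 ] 0.13690807964791293 yaw -8.215496235331688 c [0.6039 0.0817 0.062 ]
yellow ((365.0, 182.0), (8.0, 2.0), 90.0) [364.8095 181.5238] [ 0.5453 -0.2029  0.055 ]
ball [192.4167 150.8333] [418.2417 283.75  ] 24 120 (array([0.5857, 0.2222, 0.2108]), np.float64(0.0014467156515673616))
rest ((381.62017822265625, 193.21685791015625), (37.21165466308594, 9.09267807006836), 3.012787342071533) [array([ 0.5111, -0.2007,  0.008 ]), array([ 0.5378, -0.2025,  0.008 ]), array([ 0.5319, -0.3095,  0.008 ]), array([ 0.5053, -0.3073,  0.008 ])]
recT [0.5423 0.1577 0.062 ]
recL [0.5284 0.025  0.062 ]
```

Run:
```python
from h import *
o=sensors.get_obs(); print(rot(o["tcp_rot"]), o["time"])
```

```text
[[-0.0003  0.9711  0.2385]
 [ 0.001   0.2385 -0.9711]
 [-1.     -0.     -0.001 ]] 0.15
```

Emit:
carry_out:
  increments:
    - [-10.4, 0, 0, 0, 0, 0, 100]
    - [-10.4, 0, 0, 0, 0, 20, 100]
    - [-10.4, 0, 0, 0, 20, 30, 100]
    - [-10.4, 0, 0, 0, 30, 40, 100]
    - [-10.4, 0, 0, 0, 30, 40, 100]
    - [-10.4, 0, 0, 0, 30, 45, 100]
    - [-10.4, 0, 0, 0, 40, 50, 100]
    - [0, 0, 0, 0, 40, 50, 100]
    - [0, 0, 0, 0, 40, 50, 100]
    - [0, 0, 0, 0, 10, 30, 100]
    - [0, 0, 0, 0, 0, 0, 100]
  squeeze: 60

```text
time: 1.52
ee_pos: [0.517, -0.4538, 0.23]
tcp_rot: [135.2, 89.9, 131.9]
wrist_force: [-0.6, 0.2, -1.2]
opening: 0.0852
```

Run:
```python
from h import *
o=sensors.get_obs(); im=vision.camera("wrist"); cv2.imwrite("pics/w1.png",im[:,:,::-1]); np.save("o1.npy",o,allow_pickle=True)
print(o["ee_pos"],rot(o["tcp_rot"]),o["q"],o["time"],o["wrist_force"])
```

```text
[ 0.517  -0.4538  0.23  ] [[-0.001   0.0562  0.9984]
 [ 0.0011  0.9984 -0.0562]
 [-1.      0.0011 -0.0011]] [-41.2834  25.7911  35.2693  99.5646   0.0103  51.9369] 1.525 [-0.634   0.1737 -1.1734]
```

View pics/w1.png

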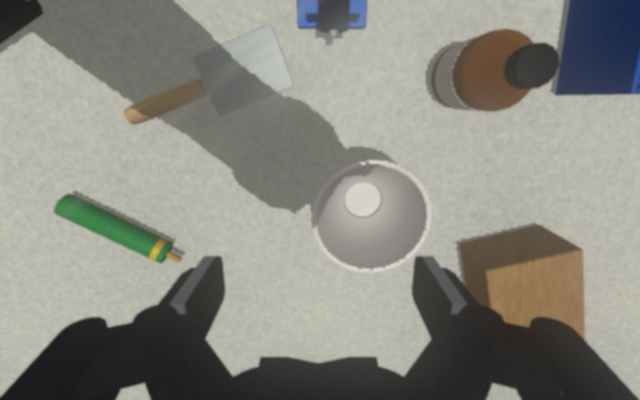

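Emit:
carry_out:
  increments:
    - [0, 0, 0, 0, 40, 5, 100]
    - [0, 0, 0, 0, 60, 5, 100]
    - [0, 0, 0, 0, 50, 5, 100]
    - [0, 0, 0, 0, 20, 0, 100]
    - [0, 0, 0, 0, 0, 0, 100]
    - [0, 0, 0, 0, 0, 0, 100]

```text
time: 2.33
ee_pos: [0.5396, -0.2879, 0.2312]
tcp_rot: [-102.3, 90.0, -105.8]
wrist_force: [0.0, -0.4, 0.2]
opening: 0.0853
```

Run:
```python
from h import *
o=sensors.get_obs(); im=vision.camera("wrist"); cv2.imwrite("pics/w2.png",im[:,:,::-1]); np.save("o2.npy",o,allow_pickle=True)
print(o["ee_pos"],rot(o["tcp_rot"]),o["q"],o["time"],o["wrist_force"],o["qd"])
```

```text
[ 0.5396 -0.2879  0.2312] [[-0.0001  0.0608  0.9982]
 [-0.0004  0.9982 -0.0608]
 [-1.     -0.0004 -0.0001]] [-28.071   13.7359  19.9917  96.2509  -0.0222  65.4128] 2.325 [ 0.0303 -0.3526  0.2111] [-0.282   0.6253  0.3524 -0.0656  0.0876  0.1609]
```

View pics/w2.png

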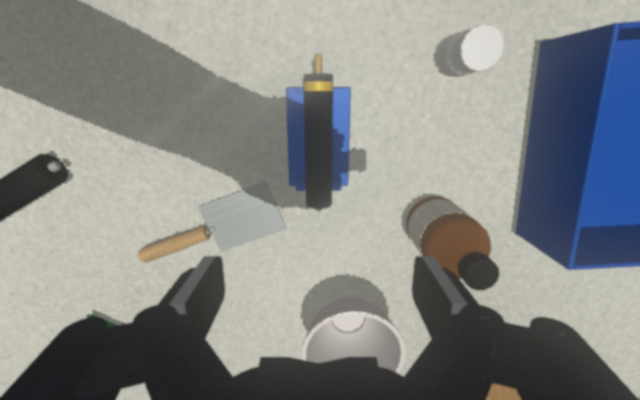

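Run:
```python
from h import *
o=np.load("o2.npy",allow_pickle=True).item()
im=cv2.imread("pics/w2.png").astype(int)
crop("pics/w2.png",270,40,370,220,4,"pics/w2a.png")
# roller row-wise dark extents
for v in range(92,206,12):
    row=im[v,296:342].max(1); d=np.nonzero(row<50)[0]; print(v,296+d.min(),296+d.max(), end=' | ')
print()
A=onz("wrist",318.5,73,.048,o);B=onz("wrist",318.5,208,.048,o)
print(A,B,A-B,np.linalg.norm(A-B),(A+B)/2)
print("top z62",onz("wrist",318.5,73,.062,o),onz("wrist",318.5,208,.062,o))
print("brass tip",onz("wrist",318.5,55,.048,o))
```

```text
Traceback (most recent call last):
ValueError: zero-size array to reduction operation minimum which has no identity
```

View pics/w2a.png

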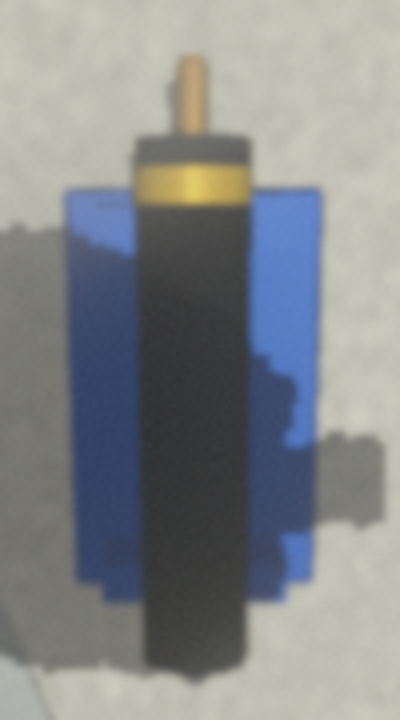

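Run:
```python
from h import *
o=np.load("o2.npy",allow_pickle=True).item()
A=onz("wrist",318.2,73.8,.055,o);B=onz("wrist",318.8,207.5,.062,o); A2=onz("wrist",318.2,73.8,.048,o)
print(A,A2,B)
p1=onz("wrist",318.1,85,.048,o);p2=onz("wrist",318.7,195,.048,o); v=p1-p2
print("axis",p1,p2,np.degrees(np.arctan2(v[0],v[1])))
print("tip",onz("wrist",317.8,54.3,.048,o),onz("wrist",317.8,54.3,.052,o))
```

```text
[ 0.5471 -0.1927  0.055 ] [ 0.5471 -0.1923  0.048 ] [ 0.5399 -0.3204  0.062 ]
axis [ 0.5464 -0.2022  0.048 ] [ 0.5403 -0.3113  0.048 ] 3.1707696961533136
tip [ 0.5477 -0.1754  0.048 ] [ 0.5477 -0.1759  0.052 ]
```

Emit:
carry_out:
  increments:
    - [-0.3, 0, 0, 20, 16, 1, 70]
    - [0, 0, 0, 45, 15, 1, 70]
    - [0, 0, 0, 50, 0, 0, 70]
    - [0, 0, 0, 35, 0, 0, 70]
    - [0, 0, 0, 15, 0, 0, 70]
    - [0, 0, 0, 0, 0, 0, 70]

```text
time: 3.12
ee_pos: [0.5434, -0.2562, 0.0659]
tcp_rot: [162.6, 89.9, 159.4]
wrist_force: [-0.3, 1.1, 0.4]
opening: 0.0601
```

Run:
```python
from h import *
o=sensors.get_obs(); im=vision.camera("wrist"); cv2.imwrite("pics/w3.png",im[:,:,::-1]); np.save("o3.npy",o,allow_pickle=True)
print(o["ee_pos"],rot(o["tcp_rot"]),o["time"],o["wrist_force"],o["qd"])
c=[0.5434,-0.257,.048]; u=np.array([.0555,.9985,0])
print(np.array([u,[.9985,-.0555,0]])@(np.array(c)-o["ee_pos"])*1000)
```

```text
[ 0.5434 -0.2562  0.0659] [[-0.0012  0.0551  0.9985]
 [ 0.0004  0.9985 -0.0551]
 [-1.      0.0004 -0.0012]] 3.125 [-0.3116  1.1371  0.3525] [ 0.2648 -1.2298  2.1749  0.7935 -0.0301  0.0117]
[-0.7625  0.038 ]
```

View pics/w3.png

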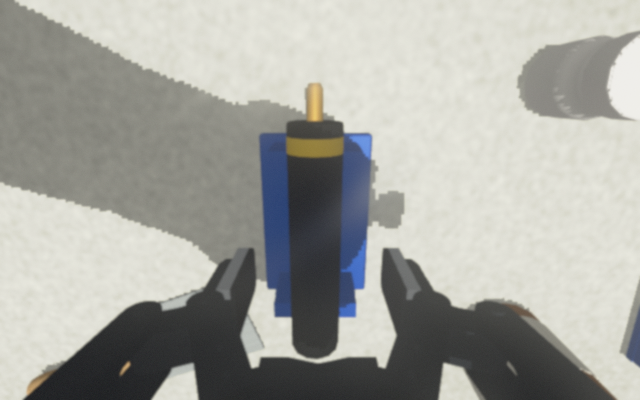

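Run:
```python
from h import *
o=np.load("o3.npy",allow_pickle=True).item()
crop("pics/w3.png",240,70,400,370,2.0,"pics/w3a.png")
im=cv2.imread("pics/w3.png").astype(int)
for v in (165,185,205,225,245,265,330,340):
    row=im[v].max(1); sat=im[v].max(1)-im[v].min(1)
    d=[u for u in range(280,352) if row[u]<75 and sat[u]<30]; 
    if d: 
        c=(d[0]+d[-1])/2; print(v,d[0],d[-1],onz("wrist",c,v,.048,o))
print(onz("wrist",315,121,.055,o),onz("wrist",314,83,.050,o), onz("wrist",316,356,.062,o))
```

```text
165 288 341 [ 0.5455 -0.214   0.048 ]
185 288 340 [ 0.5446 -0.2244  0.048 ]
205 289 338 [ 0.5437 -0.2352  0.048 ]
225 289 338 [ 0.543  -0.2464  0.048 ]
245 290 339 [ 0.5429 -0.2581  0.048 ]
265 291 339 [ 0.5424 -0.2703  0.048 ]
330 293 336 [ 0.5396 -0.3136  0.048 ]
340 294 336 [ 0.5395 -0.3208  0.048 ]
[ 0.5471 -0.1919  0.055 ] [ 0.5475 -0.1751  0.05  ] [ 0.5403 -0.3196  0.062 ]
```

View pics/w3a.png

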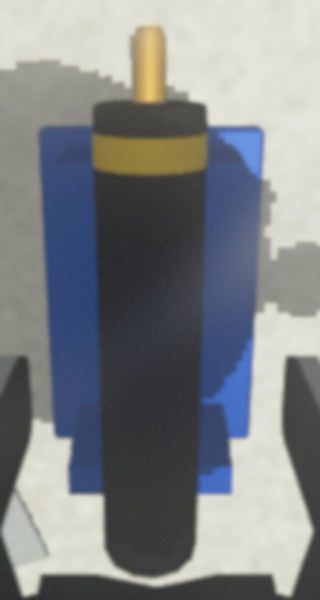

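Emit:
carry_out:
  increments:
    - [0, 0, 0, 20, 0, 0, 70]
    - [0, 0, 0, 14, 0, -0.5, 70]
    - [0, 0, 0, 4, 0, 0, 70]
    - [0, 0, 0, 0, 0, 0, 70]
    - [0, 0, 0, 0, 0, 0, 25]
    - [0, 0, 0, 0, 0, 0, 20]
    - [0, 0, 0, 0, 0, 0, 10]
    - [0, 0, 0, 0, 0, 0, 10]
  squeeze: 70

```text
time: 4.18
ee_pos: [0.5431, -0.2557, 0.0292]
tcp_rot: [-101.2, 90.0, -104.3]
wrist_force: [-4.2, 1.6, 4.6]
opening: 0.0262
```

Run:
```python
from h import *
o=sensors.get_obs()
print(o["ee_pos"],o["time"],o["wrist_force"],o["torque"],o["opening"])
```

```text
[ 0.5431 -0.2557  0.0292] 4.175 [-4.1847  1.6291  4.6254] [ 0.196   0.8618 -0.0431] 0.026199137205581396
```

Emit:
carry_out:
  increments:
    - [0, 0, 0, -10, 0, 0, 10]
    - [0, 0, 0, -40, 0, 0, 10]
    - [0, 0, 0, -55, 0, 0, 10]
    - [0, 0, 0, -55, 0, 0, 10]
    - [0, 0, 0, -40, 20, -7, 10]
    - [0, 0, 0, 0, 50, -20, 10]
    - [0, 0, 0, 0, 55, -20, 10]
    - [0, 0, 0, 0, 55, -20, 10]
    - [0, 0, 0, 0, 55, -20, 10]
    - [0, 0, 0, 0, 40, -15, 10]
    - [5, 0, 0, 0, 18, -5, 10]
    - [0, 0, 0, 0, 0, 0, 10]

```text
time: 5.68
ee_pos: [0.4521, 0.0438, 0.229]
tcp_rot: [18.1, 89.9, 10.1]
wrist_force: [0.1, -0.2, -2.0]
opening: 0.0262
```

Emit:
carry_out:
  increments:
    - [0, 0, 0, 0, 0, 0, 10]
    - [0, 0, 0, 0, 0, 0, 10]

```text
time: 5.92
ee_pos: [0.4525, 0.042, 0.2283]
tcp_rot: [-128.6, 90.0, -136.8]
wrist_force: [0.4, 0.3, -2.6]
opening: 0.0259
```

Run:
```python
from h import *
o=sensors.get_obs(); im=vision.camera("wrist"); cv2.imwrite("pics/w4.png",im[:,:,::-1]); np.save("o4.npy",o,allow_pickle=True)
print(o["ee_pos"],rot(o["tcp_rot"]),o["time"],o["wrist_force"],o["torque"],o["qd"],o["opening"])
for n in ("top","scene"):
    im=vision.camera(n); cv2.imwrite(f"pics/{n}4.png",im[:,:,::-1])
```

```text
[0.4525 0.042  0.2283] [[-0.0001  0.1413  0.99  ]
 [-0.0001  0.99   -0.1413]
 [-1.     -0.0001 -0.0001]] 5.925 [ 0.4291  0.2734 -2.5808] [-0.0484 -0.0066 -0.0129] [-0.0425  0.0742 -0.1405 -0.0439  0.0876  0.3663] 0.025902604106281032
```

View pics/w4.png

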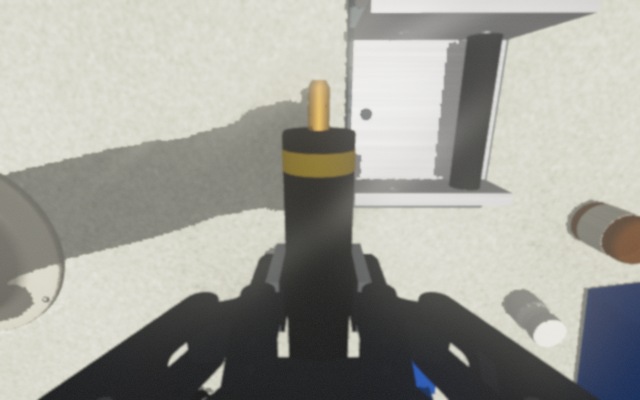

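View pics/scene4.png

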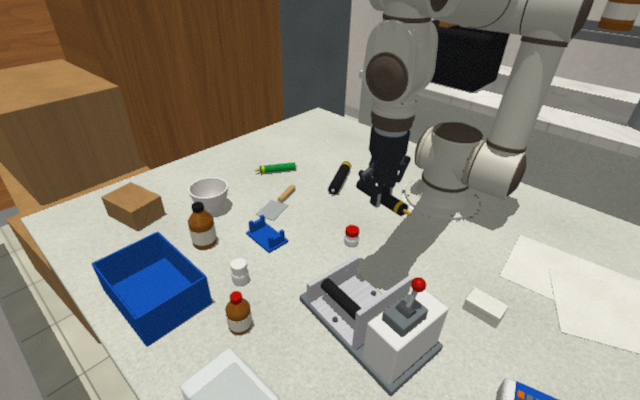

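Run:
```python
from h import *
o=np.load("o4.npy",allow_pickle=True).item()
crop("pics/w4.png",330,0,620,220,2.75,"pics/w4a.png")
crop("pics/w4.png",270,70,370,180,5,"pics/w4b.png")
T=np.eye(4);T[:3,:3]=rot(o["tcp_rot"]);T[:3,3]=o["ee_pos"]
for d in (-19,-16,-22):
    P=lambda y,x=d,z=0:(T@np.array([x/1000,y/1000,z/1000,1]))[:3]
    print(d,"tip",proj("wrist",P(82.5),o),"end",proj("wrist",P(65),o),"edge±",proj("wrist",P(50,d,14),o),proj("wrist",P(50,d,-14),o))
```

```text
-19 tip [313.4877  75.6492] end [313.7002 125.474 ] edge± [349.8943 164.8845] [277.8444 164.9112]
-16 tip [313.5973  76.1629] end [313.8003 124.8184] edge± [349.1861 163.3752] [278.7384 163.4014]
-22 tip [313.3726  75.1096] end [313.5953 126.1613] edge± [350.6355 166.464 ] [276.9089 166.4912]
```

View pics/w4a.png

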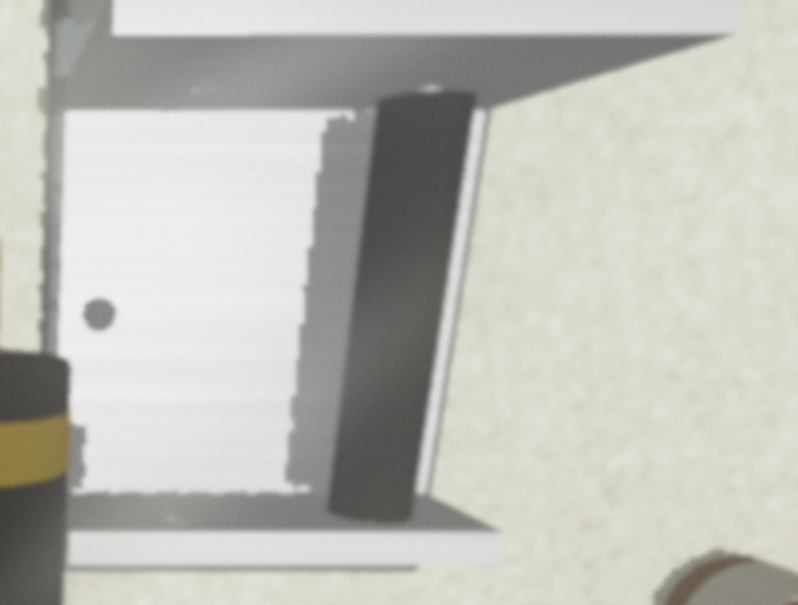

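View pics/w4b.png

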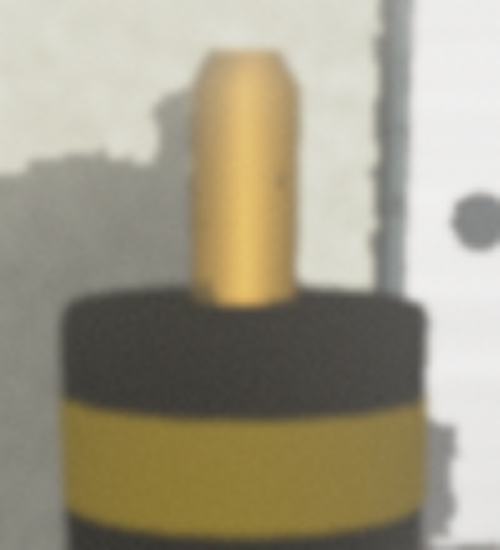

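Run:
```python
from h import *
o=np.load("o4.npy",allow_pickle=True).item()
Rt=rot(o["tcp_rot"])
def tl(u,v,z): # offset in (tool z = mixer x, tool y = mixer y) from TCP, mm
    p=onz("wrist",330+u/2.75-0.2,v/2.75-0.2,z,o); d=p-o["ee_pos"]; return np.array([d@Rt[:,2],d@Rt[:,1]])*1000
for n,u,v,z in [("low top inner +x",498,530,.076),("low inner mid",250,530,.076),("low inner left",80,530,.076),("low outer",250,567,.076),("tall inner +x",732,36,.130),("tall -x",112,37,.130),("tall mid",420,36,.13),
  ("roller top-end",428,93,.076),("roller axis hi",423,130,.062),("roller axis lo",375,490,.062),("roller bottom end",372,520,.062),("recess T",197,91,.062),("recess L",172,518,.062),("bolt",99,314,.02)]:
    print(n,tl(u,v,z))
```

```text
low top inner +x [184.7216 -11.471 ]
low inner mid [ 99.0938 -11.4422]
low inner left [ 40.3907 -11.4225]
low outer [100.3621 -24.9298]
tall inner +x [185.6404 128.2691]
tall -x [ 36.4085 128.1227]
tall mid [110.5432 128.3032]
roller top-end [139.6005 125.0018]
roller axis hi [146.1845 116.7424]
roller axis lo [146.9009  -0.6957]
roller bottom end [147.3291 -11.8076]
recess T [ 73.5934 127.9629]
recess L [ 75.1972 -11.0352]
bolt [51.8    58.1444]
```

Emit:
carry_out:
  increments:
    - [0, 0, 0, 0, 10, 20, 10]
    - [0, 0, 0, 20, 15, 35, 10]
    - [0, 0, 0, 40, 11, 20, 10]
    - [0, 0, 0, 40, 0, 0, 10]
    - [0, 0, 0, 18, 0, 0, 10]
    - [0, 0, 0, 0, 0, 0, 10]
    - [0, 0, 0, 0, 0, 0, 10]

```text
time: 6.95
ee_pos: [0.5324, 0.0678, 0.1122]
tcp_rot: [15.3, 89.9, 7.2]
wrist_force: [0.7, -0.2, -2.0]
opening: 0.0265
```

Run:
```python
from h import *
o=sensors.get_obs(); im=vision.camera("wrist"); cv2.imwrite("pics/w5.png",im[:,:,::-1]); np.save("o5.npy",o,allow_pickle=True)
print(o["ee_pos"],rot(o["tcp_rot"]),o["time"],o["wrist_force"],o["torque"],o["qd"],o["opening"])
for n in ("top","scene"):
    im=vision.camera(n); cv2.imwrite(f"pics/{n}5.png",im[:,:,::-1])
crop("pics/top5.png",180,120,310,215,6,"pics/top5a.png")
crop("pics/scene5.png",290,220,450,360,5,"pics/scene5a.png")
```

```text
[0.5324 0.0678 0.1122] [[ 0.0025  0.1412  0.99  ]
 [ 0.0003  0.99   -0.1412]
 [-1.      0.0007  0.0025]] 6.95 [ 0.6555 -0.2488 -1.9907] [-0.0378 -0.0002 -0.0205] [ 0.0986 -0.3314  0.3241 -0.1515 -0.0429  0.0517] 0.026512921238259695
```

View pics/w5.png

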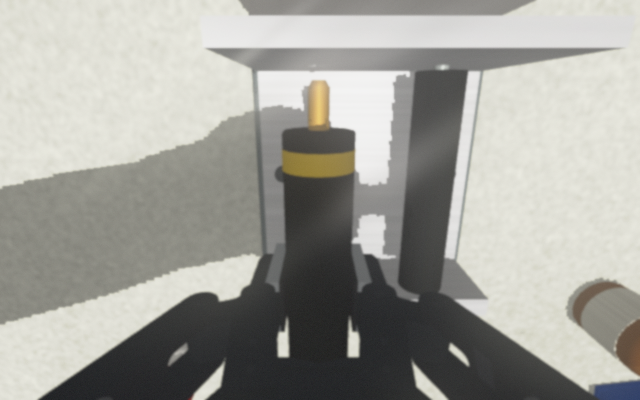

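View pics/scene5a.png

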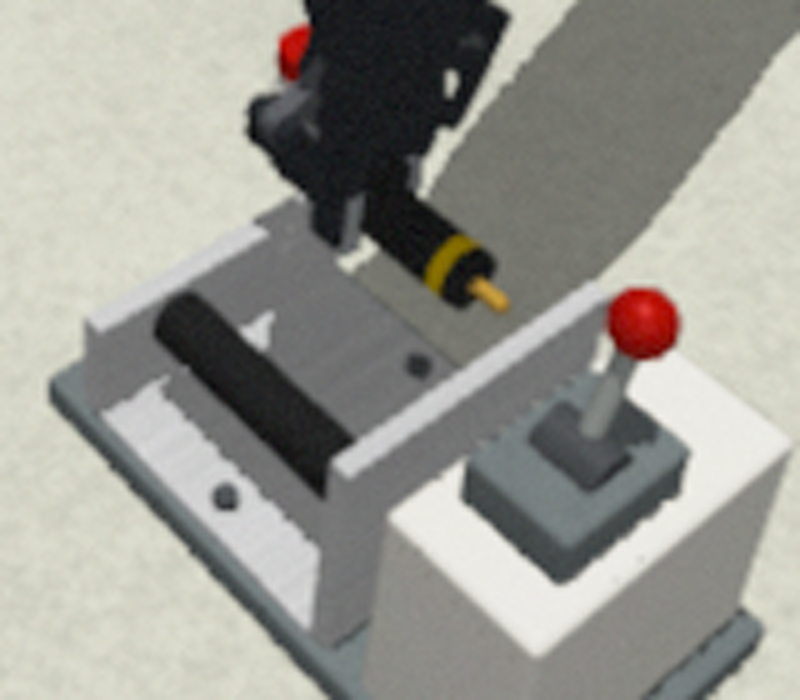

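View pics/top5a.png

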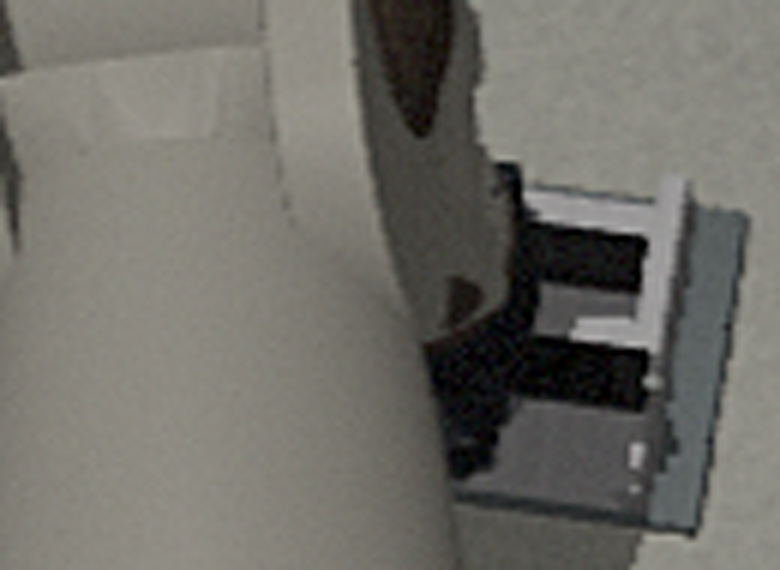

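Run:
```python
from h import *
crop("pics/w5.png",200,0,480,100,2.8,"pics/w5a.png")
crop("pics/w5.png",280,40,360,180,4,"pics/w5b.png")
```

```text
(no output)
```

View pics/w5a.png

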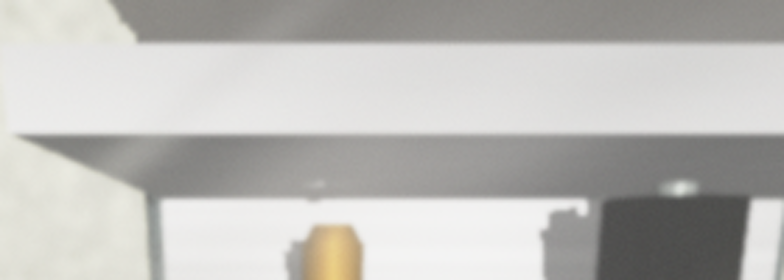

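View pics/w5b.png

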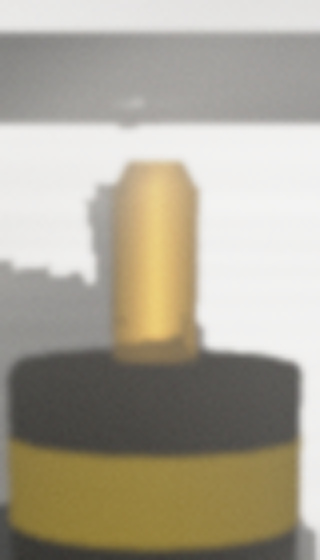

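Run:
```python
from h import *
o=np.load("o5.npy",allow_pickle=True).item()
im=cv2.imread("pics/top5.png").astype(int); 
Rt=rot(o["tcp_rot"]); mx=Rt[:,2];my=Rt[:,1]
big=cv2.resize(cv2.imread("pics/top5.png"),None,fx=4,fy=4,interpolation=cv2.INTER_CUBIC).max(2).astype(int)
def cen(u,a,b):
    col=big[int(a*4):int(b*4),int(u*4+1.5)]; d=np.nonzero(col<50)[0]; return a+(d.min()+d.max())/8-.375+0, (d.max()-d.min()+1)/4
for u in (272,275,278,281,284):
    f,wf=cen(u,152,172); h,wh=cen(u,172,192)
    F=onz("top",u,f,.062);H=onz("top",u,h,.1312)
    D=H-F; print(u,f,wf,h,wh,F,H,"dx",D@mx*1000, "TCP-H x", (o["ee_pos"]-H)@mx*1000)
```

```text
272 162.125 9.75 180.875 10.75 [0.5996 0.0556 0.062 ] [0.5298 0.0426 0.1312] dx -67.13726151444773 TCP-H x -1.0339725677980187
275 162.375 9.75 181.625 10.25 [0.5989 0.0472 0.062 ] [0.5278 0.0348 0.1312] dx -68.46037202903076 TCP-H x -0.16358474476668827
278 162.75 9.5 182.0 10.5 [0.5978 0.0388 0.062 ] [0.5268 0.027  0.1312] dx -68.45078702459689 TCP-H x -0.26936212720401526
281 163.25 9.5 182.25 10.5 [0.5963 0.0303 0.062 ] [0.5261 0.0193 0.1312] dx -67.76003035676221 TCP-H x -0.700128720351292
284 163.625 9.75 182.875 10.25 [0.5952 0.0219 0.062 ] [0.5245 0.0115 0.1312] dx -68.40055089647582 TCP-H x -0.1557847800693753
```

Run:
```python
from h import *
o=np.load("o5.npy",allow_pickle=True).item()
Rt=rot(o["tcp_rot"]);my=Rt[:,1]
a=onz("wrist",319,80.3,.131,o);b=onz("wrist",319,47.8,.130,o); print("gap mm",(b-a)@my*1000,a)
sc=cv2.imread("pics/scene5.png")
crop("pics/scene5.png",355,250,405,290,14,"pics/scene5b.png")
for s in ((391,280.6),(390.5,280.2)):
    print(tri(ray("wrist",319,80.3,o),ray("scene",*s)))
print("pred tip",o["ee_pos"]+Rt@np.array([-.019,.0825,0]))
print("pred scene", proj("scene",o["ee_pos"]+Rt@np.array([-.019,.0825,0])), proj("scene",o["ee_pos"]+Rt@np.array([-.016,.0825,0])))
```

```text
gap mm 10.870164625554954 [0.5457 0.1476 0.131 ]
(array([0.5452, 0.1484, 0.1315]), np.float64(0.0019560688246699114))
(array([0.5455, 0.1479, 0.1324]), np.float64(0.0008573412560766164))
pred tip [0.544  0.1494 0.1313]
pred scene [391.2562 280.5114] [391.059  281.5269]
```

View pics/scene5b.png

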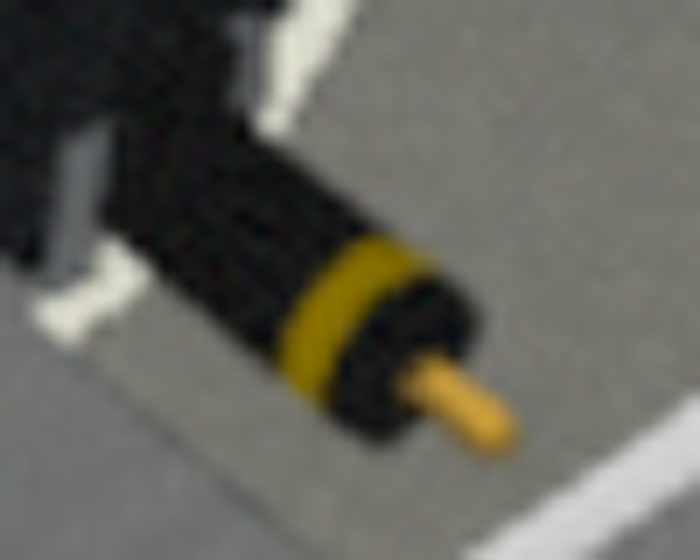

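Emit:
carry_out:
  increments:
    - [0, 0, 0, 12, 2, 0, 10]
    - [0, 0, 0, 15, 3, 0, 10]
    - [0, 0, 0, 4, 3, 0, 10]
    - [0, 0, 0, 0, 0, 0, 10]
    - [0, 0, 0, 0, 0, 0, 10]

```text
time: 7.72
ee_pos: [0.5329, 0.0758, 0.0795]
tcp_rot: [6.7, 90.0, -1.4]
wrist_force: [0.2, -0.2, -2.0]
opening: 0.026
```

```bash
cat > st.py <<'E'
from h import *
o=sensors.get_obs(); Rt=rot(o["tcp_rot"]); F=Rt.T@np.array(o["wrist_force"])
d=np.array(o["ee_pos"])-np.array([0.5324,0.0678,0.1122])
R0=np.array([[0.0025,0.1412,0.99],[0.0003,0.99,-0.1412],[-1,0.0007,0.0025]])
print("t",o["time"],"ee",np.array(o["ee_pos"]),"rel5 tool(mm)",R0.T@d*1000,"Ftool",F,"Tq",Rt.T@np.array(o["torque"]),"op",o["opening"],"ang",Rt[:,1],Rt[:,0])
E
python3 st.py
```

```text
t 7.725 ee [0.5329 0.0758 0.0795] rel5 tool(mm) [32.6558  7.991  -0.7091] Ftool [ 2.0369 -0.2126  0.2047] Tq [-0.0135  0.0052 -0.0559] op 0.02603262375357099 ang [0.1408 0.99   0.    ] [ 0.0003 -0.     -1.    ]
```

Emit:
carry_out:
  increments:
    - [0, 0, 0, 0, 1, 0.7, 10]
    - [0, 0, 0, 0, 1, 0, 10]
    - [0, 0, 0, 0, 0, 0, 10]
    - [0, 0, 0, 0, 0, 0, 10]

```text
time: 8.22
ee_pos: [0.5338, 0.0777, 0.0793]
tcp_rot: [123.9, 90.0, 115.8]
wrist_force: [0.0, -0.4, -2.1]
opening: 0.0264
```

```bash
python3 st.py
```

```text
t 8.225 ee [0.5338 0.0777 0.0793] rel5 tool(mm) [32.9188  9.9213 -0.1264] Ftool [ 2.1412 -0.3967  0.0922] Tq [-0.0235  0.0018 -0.0095] op 0.0264387426992036 ang [0.141 0.99  0.   ] [-0.  0. -1.]
```

Emit:
carry_out:
  increments:
    - [0, 0, 0, 0, 1, 0, 10]
    - [0, 0, 0, 0, 1, 0, 10]
    - [0, 0, 0, 0, 0, 0, 10]
    - [0, 0, 0, 0, 0, 0, 10]

```text
time: 8.72
ee_pos: [0.534, 0.0794, 0.0793]
tcp_rot: [-92.1, 90.0, -100.2]
wrist_force: [-0.3, -3.7, -1.5]
opening: 0.0261
```

```bash
python3 st.py
```

```text
t 8.725 ee [0.534  0.0794 0.0793] rel5 tool(mm) [32.9226 11.7193 -0.1277] Ftool [ 1.52   -3.7401  0.2164] Tq [-0.0069 -0.0054 -0.6385] op 0.026127029955608647 ang [ 0.1411  0.99   -0.0003] [-0.0001 -0.0003 -1.    ]
```

Emit:
carry_out:
  increments:
    - [0, 0, 0, 0, 2, 0, 10]
    - [0, 0, 0, 0, 2, 0, 10]
    - [0, 0, 0, 0, 2, 0, 10]
    - [0, 0, 0, 0, 2, 0, 10]
    - [0, 0, 0, 0, 2, 0, 10]
    - [0, 0, 0, 0, 1, 0, 10]
    - [0, 0, 0, 0, 0, 0, 10]
    - [0, 0, 0, 0, 0, 0, 10]

```text
time: 9.72
ee_pos: [0.5354, 0.0898, 0.0792]
tcp_rot: [-95.7, 89.9, -103.8]
wrist_force: [-0.1, -8.5, -2.3]
opening: 0.0263
```

```bash
python3 st.py
```

```text
t 9.725 ee [0.5354 0.0898 0.0792] rel5 tool(mm) [33.0512 22.2072 -0.1803] Ftool [ 2.3414 -8.432   1.155 ] Tq [ 0.0307 -0.0305 -1.6138] op 0.02625628065226443 ang [ 0.1415  0.9899 -0.0017] [-0.0004 -0.0016 -1.    ]
```

Emit:
carry_out:
  increments:
    - [0, 0, 0, 0, 1, 0, 10]
    - [0, 0, 0, 0, 1, 0, 10]
    - [0, 0, 0, 0, 1, 0, 10]
    - [0, 0, 0, 0, 0.7, 0, 10]
    - [0, 0, 0, 0, 0, 0, 10]
    - [0, 0, 0, 0, 0, 0, 10]

```text
time: 10.48
ee_pos: [0.5359, 0.0932, 0.0792]
tcp_rot: [-94.8, 89.9, -102.9]
wrist_force: [-1.1, -10.5, -1.1]
opening: 0.0258
```

```bash
python3 st.py
python3 - <<'E'
from h import *
o=sensors.get_obs(); np.save("o6.npy",o,allow_pickle=True)
for n in ("wrist","scene","top"):
    cv2.imwrite(f"pics/{n}6.png",vision.camera(n)[:,:,::-1])
crop("pics/wrist6.png",240,0,480,240,2.5,"pics/w6a.png")
crop("pics/top6.png",240,150,310,215,8,"pics/top6a.png")
E
```

```text
t 10.475 ee [0.5359 0.0932 0.0792] rel5 tool(mm) [33.055  25.6006 -0.2009] Ftool [  1.141  -10.507    0.4026] Tq [ 0.0627 -0.0653 -1.9706] op 0.025849804377436617 ang [ 0.1417  0.9899 -0.0023] [-0.0005 -0.0022 -1.    ]
```

View pics/w6a.png

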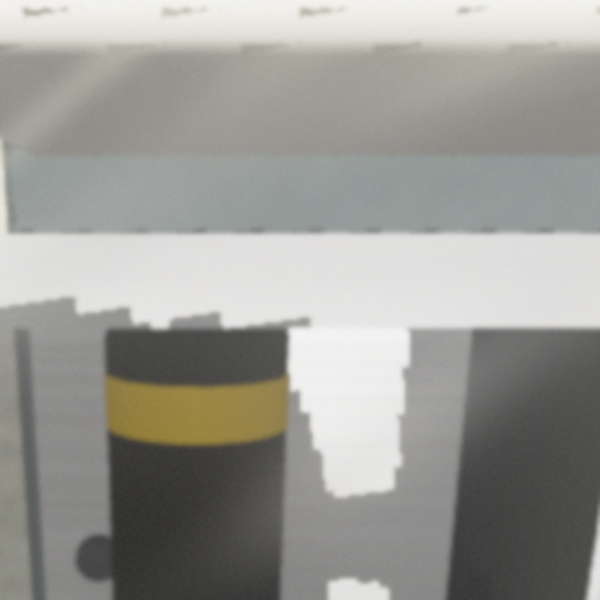

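View pics/top6a.png

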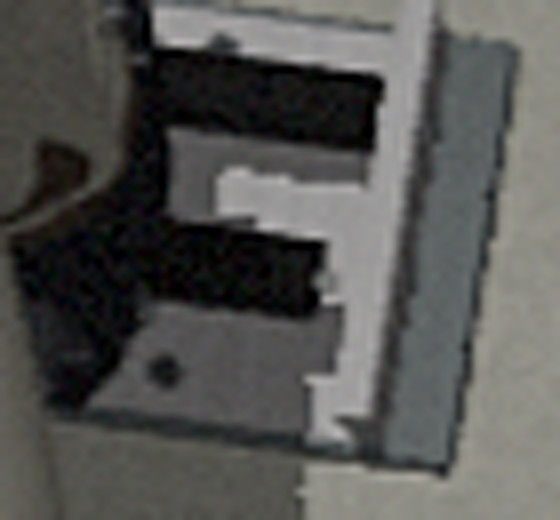

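Run:
```python
from h import *
o=np.load("o6.npy",allow_pickle=True).item(); Rt=rot(o["tcp_rot"]); ee=np.array(o["ee_pos"])
c=lambda p:(proj("top",p)-[240,150])*8+4
tip=ee+Rt@np.array([-.019,-.071,0]); end=ee+Rt@np.array([-.019,-.065,0])
print("pred tip",tip,c(tip),"end",c(end))
# low wall inner top edge at y: tip y -1.6 mm
w=ee+Rt@np.array([0,-.0726,0]); w[2]=.076; print("pred inner edge",c(w), c(w+Rt@np.array([0,0,.068])), "outer",c(w-Rt@np.array([0,.012,0])))
```

```text
pred tip [0.5258 0.0229 0.0983] [334.3121 284.8825] end [316.5621 282.4157]
pred inner edge [347.9088 299.7218] [380.3577 108.2463] outer [382.6703 304.5597]
```

Emit:
carry_out:
  increments:
    - [0, 0, 0, 2, 0, 0, 10]
    - [0, 0, 0, 4, 0, 0, 10]
    - [0, 0, 0, 4, 0, 0, 10]
    - [0, 0, 0, 4, 0, 0, 10]
    - [0, 0, 0, 0, 0, 0, 10]

```text
time: 11.25
ee_pos: [0.5365, 0.0933, 0.066]
tcp_rot: [-41.9, 89.9, -50.1]
wrist_force: [-0.1, -10.6, 3.4]
opening: 0.026
```

```bash
python3 st.py
```

```text
t 11.25 ee [0.5365 0.0933 0.066 ] rel5 tool(mm) [46.2359 25.8456  0.3779] Ftool [ -3.3945 -10.5083   1.4438] Tq [ 0.0753 -0.1021 -1.6404] op 0.025965554598674476 ang [ 0.1419  0.9899 -0.0014] [ 0.0013 -0.0016 -1.    ]
```

Run:
```python
from h import *
o=sensors.get_obs(); np.save("o7.npy",o,allow_pickle=True)
for n in ("wrist","scene","top"):
    cv2.imwrite(f"pics/{n}7.png",vision.camera(n)[:,:,::-1])
crop("pics/wrist7.png",240,60,480,260,2.5,"pics/w7a.png")
crop("pics/scene7.png",300,220,420,320,6,"pics/s7a.png")
for n in (5,6,7):
    im=cv2.imread("pics/w5.png" if n==5 else f"pics/wrist{n}.png").astype(int)
    m=((im[:,:,2]-im[:,:,0])>55)&(im[:,:,1]>60); m[:140]=0;m[190:]=0;m[:,:275]=0;m[:,365:]=0
    ys,xs=np.nonzero(m); print(n,xs.min(),xs.max(),ys.min(),ys.max(),ys.mean(),xs.mean(),len(xs))
```

```text
5 283 353 151 176 164.1340206185567 317.57603092783506 1552
6 283 353 151 177 164.66666666666666 317.80550223928344 1563
7 283 354 153 179 166.58285714285714 318.04571428571427 1575
```

View pics/w7a.png

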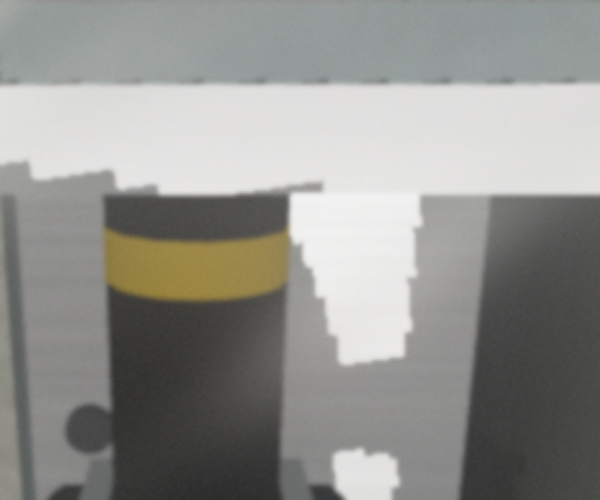

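View pics/s7a.png

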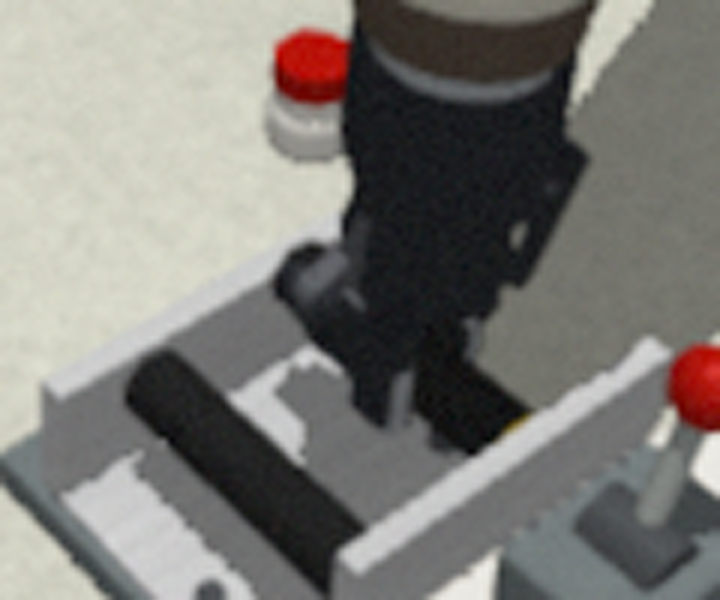

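Run:
```python
from h import *
for n in (6,7):
    crop(f"pics/top{n}.png",250,165,300,200,8,f"pics/t{n}c.png")
a=cv2.imread("pics/t6c.png");b=cv2.imread("pics/t7c.png");cv2.imwrite("pics/t67.png",np.vstack([a,b]))
# subpixel band edges: per-row yellow-ness profile threshold crossing
for n in (6,7):
    im=cv2.imread(f"pics/wrist{n}.png").astype(float); 
    y=im[:,:,2]-im[:,:,0]
    vs=np.arange(140,190); col=y[:,305:332].mean(1)
    def cross(a,th,i0,i1,s):
        idx=range(i0,i1) if s>0 else range(i1,i0,-1)
        for i in idx:
            j=i+s
            if (a[i]-th)*(a[j]-th)<=0: return i+s*(a[i]-th)/(a[i]-a[j])
    t=cross(col,35,140,185,1);bt=cross(col,35,140,190,-1)
    m=int((t+bt)/2); row=y[m-5:m+6].mean(0)
    l=cross(row,35,275,310,1);r=cross(row,35,330,365,-1)
    print(n,"band v",t,bt,"u",l,r,"w",r-l)
```

```text
6 band v 153.5520421607378 177.80072463768116 u 282.03284671532845 354.48571428571427 w 72.45286757038582
7 band v 155.75037593984962 179.98490566037736 u 281.4942084942085 354.7063829787234 w 73.21217448451489
```

View pics/t67.png

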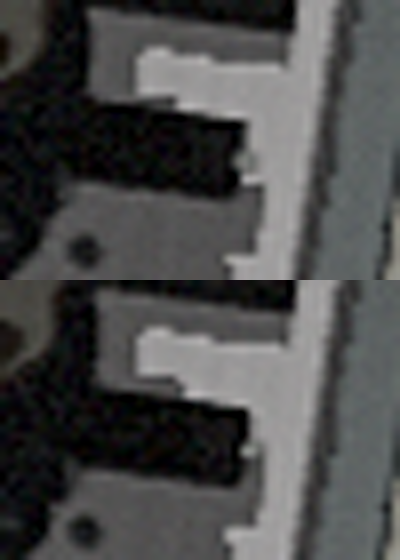

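Emit:
carry_out:
  increments:
    - [0, 0, -0.7, 2, 0.3, 0, 10]
    - [0, 0, -0.6, 3, 0, 0, 10]
    - [0, 0, 0, 3, 0, 0, 10]
    - [0, 0, 0, 0, 0, 0, 10]

```text
time: 11.9
ee_pos: [0.5367, 0.0935, 0.0581]
tcp_rot: [-85.9, 88.6, -94.0]
wrist_force: [0.2, -10.4, 4.1]
opening: 0.0264
```

```bash
python3 st.py
```

```text
t 11.9 ee [0.5367 0.0935 0.0581] rel5 tool(mm) [54.1121 26.0339  0.4617] Ftool [ -3.8033 -10.3134   1.715 ] Tq [-0.0011 -0.1025 -1.6191] op 0.026447180708573888 ang [ 0.1419  0.9896 -0.0241] [-0.0017 -0.0241 -0.9997]
```

Emit:
carry_out:
  increments:
    - [0, 0, 0, 2, 0.5, 0, 10]
    - [0, 0, 0, 2, 0, 0, 10]
    - [0, 0, 0, 2, 0, 0, 10]
    - [0, 0, 0, 0, 0, 0, 10]

```text
time: 12.4
ee_pos: [0.5368, 0.0939, 0.0523]
tcp_rot: [-85.4, 88.6, -93.6]
wrist_force: [-1.2, -11.4, 4.8]
opening: 0.0262
```

```bash
python3 st.py
python3 - <<'E'
from h import *
o=sensors.get_obs(); np.save("o8.npy",o,allow_pickle=True)
for n in ("wrist","top"):
    cv2.imwrite(f"pics/{n}8.png",vision.camera(n)[:,:,::-1])
crop("pics/wrist8.png",240,60,480,260,2.5,"pics/w8a.png")
crop(f"pics/top8.png",250,165,300,200,8,f"pics/t8c.png")
for n in (6,7,8):
    im=cv2.imread(f"pics/wrist{n}.png").astype(float); 
    y=im[:,:,2]-im[:,:,0]
    col=y[:,305:332].mean(1)
    def cross(a,th,i0,i1,s):
        idx=range(i0,i1) if s>0 else range(i1,i0,-1)
        for i in idx:
            j=i+s
            if (a[i]-th)*(a[j]-th)<=0: return i+s*(a[i]-th)/(a[i]-a[j])
    t=cross(col,35,140,185,1);bt=cross(col,35,140,195,-1)
    m=int((t+bt)/2); row=y[m-5:m+6].mean(0)
    l=cross(row,35,275,310,1);r=cross(row,35,330,365,-1)
    print(n,"band v",t,bt,"u",l,r,"w",r-l)
E
```

```text
t 12.4 ee [0.5368 0.0939 0.0523] rel5 tool(mm) [59.9494 26.3924  0.4903] Ftool [ -4.568  -11.5475   0.4593] Tq [ 0.0219 -0.075  -1.6383] op 0.026204621499132982 ang [ 0.1419  0.9896 -0.024 ] [-0.0015 -0.024  -0.9997]
6 band v 153.5520421607378 177.80072463768116 u 282.03284671532845 354.48571428571427 w 72.45286757038582
7 band v 155.75037593984962 179.98490566037736 u 281.4942084942085 354.7063829787234 w 73.21217448451489
8 band v 158.33161953727506 180.60786802030458 u 281.630081300813 354.71008403361344 w 73.08000273280044
```

View pics/w8a.png

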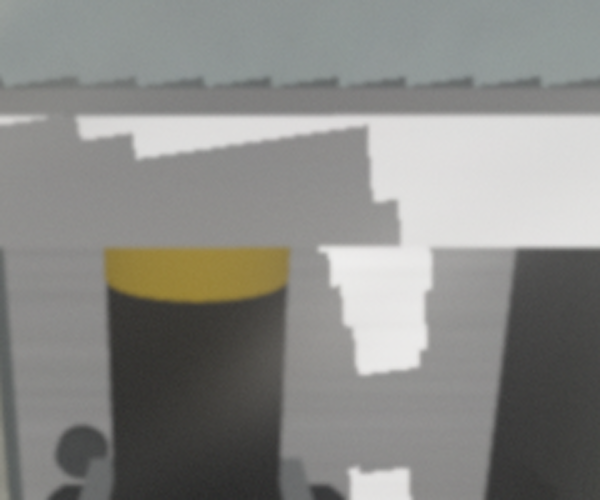

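View pics/t8c.png

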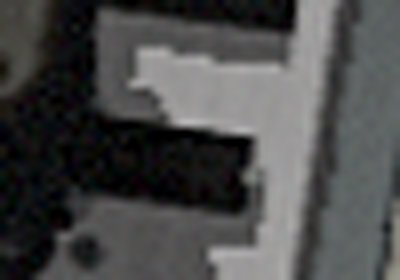

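Emit:
carry_out:
  increments:
    - [0, 0, 0, 0, -0.7, -0.4, 10]
    - [0, 0, 0, 2, 0, 0, 10]
    - [0, 0, 0, 2, 0, 0, 10]
    - [0, 0, 0, 2, 0, 0, 10]
    - [0, 0, 0, 0, 0, 0, 10]

```text
time: 13.12
ee_pos: [0.5363, 0.0932, 0.0462]
tcp_rot: [-85.8, 88.6, -93.9]
wrist_force: [-1.1, -10.1, 4.9]
opening: 0.026
```

```bash
python3 st.py
```

```text
t 13.125 ee [0.5363 0.0932 0.0462] rel5 tool(mm) [66.0543 25.6385  0.0609] Ftool [ -4.6269 -10.2664   0.3927] Tq [ 0.073  -0.2    -1.5789] op 0.02602762024569636 ang [ 0.1419  0.9896 -0.0238] [-0.0016 -0.0238 -0.9997]
```

Emit:
carry_out:
  increments:
    - [0, 0, 0, 1, 0, 0, 10]
    - [0, 0, 0, 0.5, 0, 0, 10]
    - [0, 0, 0, 0, 0, 0, 10]

```text
time: 13.5
ee_pos: [0.5362, 0.0935, 0.0443]
tcp_rot: [-86.6, 88.7, -94.8]
wrist_force: [0.2, -7.3, 1.4]
opening: 0.0262
```

```bash
python3 st.py
```

```text
t 13.5 ee [0.5362 0.0935 0.0443] rel5 tool(mm) [67.8753 25.9333 -0.0565] Ftool [-1.2771 -7.1922  1.1819] Tq [ 0.0703 -0.2075 -1.1831] op 0.026177538740422796 ang [ 0.1416  0.9897 -0.0234] [-0.0019 -0.0233 -0.9997]
```

Emit:
carry_out:
  increments:
    - [0, 0, 0, 1, 0, 0, 10]
    - [0, 0, 0, 0.5, 0, 0, 10]
    - [0, 0, 0, 0, 0, 0, 10]

```text
time: 13.88
ee_pos: [0.5363, 0.0936, 0.0431]
tcp_rot: [-86.0, 88.7, -94.1]
wrist_force: [-0.1, -7.3, 4.0]
opening: 0.0258
```

```bash
python3 st.py
```

```text
t 13.875 ee [0.5363 0.0936 0.0431] rel5 tool(mm) [69.0861 25.9962  0.0237] Ftool [-3.8123 -7.3626  0.9335] Tq [ 0.0145 -0.0639 -1.1743] op 0.025763745073843485 ang [ 0.1415  0.9897 -0.023 ] [-0.0016 -0.023  -0.9997]
```

Run:
```python
from h import *
o=sensors.get_obs(); np.save("o9.npy",o,allow_pickle=True)
for n in ("wrist","top","scene"):
    cv2.imwrite(f"pics/{n}9.png",vision.camera(n)[:,:,::-1])
crop("pics/wrist9.png",240,100,480,300,2.5,"pics/w9a.png")
crop(f"pics/top9.png",250,165,300,200,8,f"pics/t9c.png")
for n in (5,6,7,8,9):
    im=cv2.imread(f"pics/wrist{n}.png" if n>5 else "pics/w5.png").astype(float); 
    y=im[:,:,2]-im[:,:,0]
    col=y[:,305:332].mean(1)
    def cross(a,th,i0,i1,s):
        idx=range(i0,i1) if s>0 else range(i1,i0,-1)
        for i in idx:
            j=i+s
            if (a[i]-th)*(a[j]-th)<=0: return i+s*(a[i]-th)/(a[i]-a[j])
    bt=cross(col,35,140,195,-1)
    m=int(bt)-5; row=y[m-2:m+3].mean(0)
    l=cross(row,35,275,310,1);r=cross(row,35,330,365,-1)
    g=im.max(2); 
    print(n,"band bot",bt,"u",l,r,"w",r-l)
```

```text
5 band bot 177.32991202346042 u 283.71666666666664 351.94871794871796 w 68.23205128205132
6 band bot 177.80072463768116 u 283.7125 352.50877192982455 w 68.79627192982457
7 band bot 179.98490566037736 u 283.8358208955224 352.11538461538464 w 68.27956371986227
8 band bot 180.60786802030458 u 284.36170212765956 351.73809523809524 w 67.37639311043569
9 band bot 179.98237367802585 u 283.87142857142857 352.48148148148147 w 68.6100529100529
```

View pics/w9a.png

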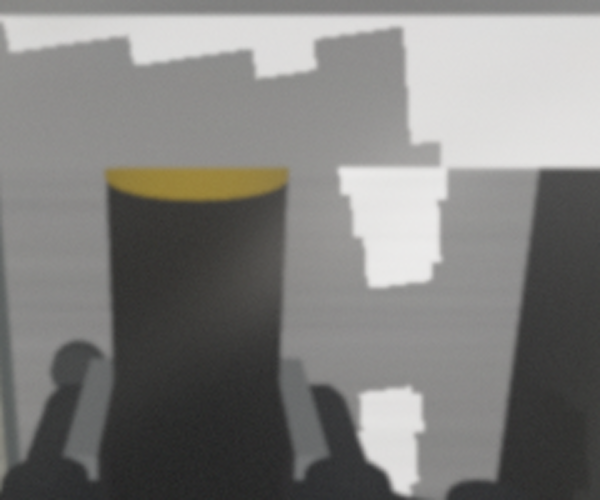

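View pics/t9c.png

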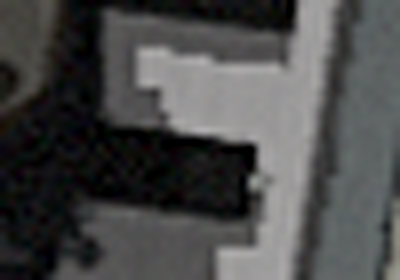

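Emit:
carry_out:
  increments:
    - [0, 0, 0.7, 0, 0, 0, 10]
    - [0, 0, 0, 0, 0, 0, 10]
    - [0, 0, 0, 0, 0, 0, 10]

```text
time: 14.4
ee_pos: [0.5362, 0.0935, 0.043]
tcp_rot: [-82.4, 89.4, -90.6]
wrist_force: [-0.8, -7.1, 3.1]
opening: 0.0259
```

```bash
python3 st.py
```

```text
t 14.4 ee [0.5362 0.0935 0.043 ] rel5 tool(mm) [69.2254 25.8885 -0.044 ] Ftool [-2.9857 -7.1563  0.2529] Tq [ 0.058  -0.1722 -1.1583] op 0.025906129963352075 ang [ 0.1416  0.9899 -0.011 ] [-0.0001 -0.0111 -0.9999]
```

Emit:
carry_out:
  increments:
    - [0, 0, 0, 0, -1, 0, 10]
    - [0, 0, 0, 0, -1, 0, 10]
    - [0, 0, 0, 0, -0.5, 0, 10]
    - [0, 0, 0, 0, 0, 0, 10]

```text
time: 14.9
ee_pos: [0.5359, 0.0912, 0.043]
tcp_rot: [-82.3, 89.4, -90.5]
wrist_force: [0.9, -6.4, 0.7]
opening: 0.0261
```

```bash
python3 st.py
```

```text
t 14.9 ee [0.5359 0.0912 0.043 ] rel5 tool(mm) [69.2272 23.6024 -0.0518] Ftool [-0.6681 -6.1982  1.8183] Tq [ 0.0717 -0.2066 -0.9128] op 0.02613431951730247 ang [ 0.1414  0.9899 -0.0107] [-0.0001 -0.0107 -0.9999]
```

Emit:
carry_out:
  increments:
    - [0, 0, 0, 0, -0.8, 0, 10]
    - [0, 0, 0, 0, -0.7, 0, 10]
    - [0, 0, 0, 0, 0, 0, 10]

```text
time: 15.28
ee_pos: [0.5357, 0.0898, 0.043]
tcp_rot: [-82.0, 89.4, -90.1]
wrist_force: [-0.6, -5.2, 1.8]
opening: 0.0262
```

```bash
python3 st.py
```

```text
t 15.275 ee [0.5357 0.0898 0.043 ] rel5 tool(mm) [69.2116 22.2068 -0.0306] Ftool [-1.7138 -5.2809  0.1171] Tq [ 0.0729 -0.1379 -0.8059] op 0.026157044352349817 ang [ 0.1413  0.9899 -0.0105] [-0.     -0.0106 -0.9999]
```

Emit:
carry_out:
  increments:
    - [0, 0, 0, 0, -0.8, 0, 10]
    - [0, 0, 0, 0, -0.7, 0, 10]
    - [0, 0, 0, 0, 0, 0, 10]

```text
time: 15.65
ee_pos: [0.5355, 0.0884, 0.043]
tcp_rot: [-82.2, 89.4, -90.3]
wrist_force: [0.1, -4.7, 1.4]
opening: 0.0259
```

```bash
python3 st.py
```

```text
t 15.65 ee [0.5355 0.0884 0.043 ] rel5 tool(mm) [69.2054 20.8155 -0.056 ] Ftool [-1.3285 -4.6691  0.7493] Tq [ 0.0393 -0.1506 -0.6916] op 0.025873003019133242 ang [ 0.1413  0.9899 -0.0102] [-0.     -0.0103 -0.9999]
```

Emit:
carry_out:
  increments:
    - [0, 0, 0, 0, -0.8, 0, 10]
    - [0, 0, 0, 0, -0.7, 0, 10]
    - [0, 0, 0, 0, 0, 0, 10]

```text
time: 16.02
ee_pos: [0.5349, 0.087, 0.0425]
tcp_rot: [-87.3, 89.4, -95.4]
wrist_force: [0.4, -4.7, 1.2]
opening: 0.026
```

```bash
python3 st.py
```

```text
t 16.025 ee [0.5349 0.087  0.0425] rel5 tool(mm) [69.6664 19.2869 -0.4146] Ftool [-1.1736 -4.6306  1.0235] Tq [ 0.049  -0.2556 -0.6461] op 0.026000909618977514 ang [ 0.141   0.99   -0.0103] [-0.001  -0.0103 -0.9999]
```

Emit:
carry_out:
  increments:
    - [0, 0, 0, 0, -0.6, 0, 10]
    - [0, 0, 0, 0, 0, 0, 10]
    - [0, 0, 0, 0, 0, 0, 10]

```text
time: 16.4
ee_pos: [0.5347, 0.0864, 0.0424]
tcp_rot: [-88.7, 89.4, -96.8]
wrist_force: [1.2, -3.5, 1.8]
opening: 0.0261
```

```bash
python3 st.py
```

```text
t 16.4 ee [0.5347 0.0864 0.0424] rel5 tool(mm) [69.7635 18.6939 -0.5312] Ftool [-1.7542 -3.3615  1.6607] Tq [ 0.0825 -0.3526 -0.4761] op 0.02611793473595998 ang [ 0.1409  0.99   -0.0104] [-0.0012 -0.0103 -0.9999]
```

Emit:
carry_out:
  increments:
    - [0, 0, 0, 0, -0.4, 0.4, 10]
    - [0, 0, 0, 0, 0, 0, 10]
    - [0, 0, 0, 0, 0, 0, 10]

```text
time: 16.77
ee_pos: [0.5348, 0.0859, 0.0423]
tcp_rot: [-92.0, 89.4, -100.1]
wrist_force: [-0.1, -3.7, 0.0]
opening: 0.0263
```

```bash
python3 st.py
```

```text
t 16.775 ee [0.5348 0.0859 0.0423] rel5 tool(mm) [69.9182 18.2468 -0.3967] Ftool [ 0.0369 -3.6393  0.3912] Tq [-0.0706  0.0066 -0.4681] op 0.02628399873265648 ang [ 0.1409  0.99   -0.0105] [-0.0018 -0.0103 -0.9999]
```

Emit:
carry_out:
  increments:
    - [0, 0, 0, 0, -0.5, 0, 10]
    - [0, 0, 0, 0, 0, 0, 10]
    - [0, 0, 0, 0, 0, 0, 10]

```text
time: 17.15
ee_pos: [0.5348, 0.0854, 0.0423]
tcp_rot: [-91.4, 89.4, -99.5]
wrist_force: [-1.0, -3.1, 1.5]
opening: 0.0263
```

```bash
python3 st.py
```

```text
t 17.15 ee [0.5348 0.0854 0.0423] rel5 tool(mm) [69.9167 17.7262 -0.3345] Ftool [-1.4445 -3.2362 -0.5804] Tq [-0.0279  0.0865 -0.424 ] op 0.026318614564336328 ang [ 0.1409  0.99   -0.0105] [-0.0017 -0.0104 -0.9999]
```

Emit:
carry_out:
  increments:
    - [0, 0, 0, 0, -0.5, 0, 10]
    - [0, 0, 0, 0, 0, 0, 10]
    - [0, 0, 0, 0, 0, 0, 10]

```text
time: 17.52
ee_pos: [0.5347, 0.0853, 0.0423]
tcp_rot: [-91.5, 89.4, -99.6]
wrist_force: [-1.3, 1.6, 0.1]
opening: 0.0263
```

```bash
python3 st.py;  python3 - <<'E'
from h import *
o=sensors.get_obs(); np.save("o10.npy",o,allow_pickle=True)
for n in ("wrist","top","scene"):
    cv2.imwrite(f"pics/{n}10.png",vision.camera(n)[:,:,::-1])
crop("pics/wrist10.png",240,100,480,300,2.5,"pics/w10a.png")
crop(f"pics/top10.png",240,150,310,215,8,f"pics/t10c.png")
crop("pics/scene10.png",300,230,420,330,6,"pics/s10a.png")
E
```

```text
t 17.525 ee [0.5347 0.0853 0.0423] rel5 tool(mm) [69.8883 17.5542 -0.3445] Ftool [-0.119   1.4219 -1.4678] Tq [0.0549 0.2051 0.4123] op 0.026252574889551055 ang [ 0.1407  0.99   -0.0099] [-0.0017 -0.0097 -1.    ]
```

View pics/w10a.png

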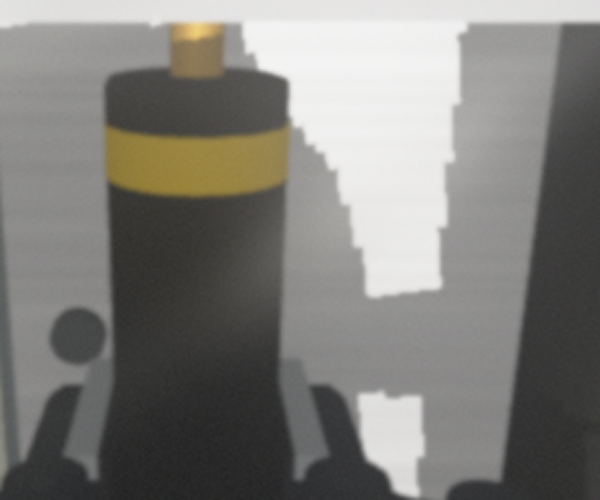

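View pics/t10c.png

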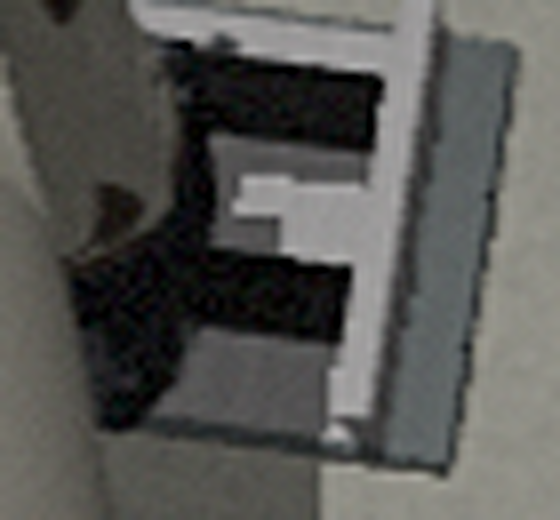

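Emit:
carry_out:
  increments:
    - [0, 0, 0, 0, 0, 0, 30]
    - [0, 0, 0, 0, 0, 0, 40]
    - [0, 0, 0, 0, 0, 0, 50]
    - [0, 0, 0, 0, 0, 0, 55]
    - [0, 0, 0, 0, 0, 0, 55]

```text
time: 18.3
ee_pos: [0.5349, 0.0848, 0.0425]
tcp_rot: [-89.1, 89.4, -97.2]
wrist_force: [0.4, 0.1, -0.4]
opening: 0.0469
```

```bash
python3 st.py;  python3 - <<'E'
from h import *
for n in ("wrist",):
    cv2.imwrite(f"pics/{n}11.png",vision.camera(n)[:,:,::-1])
crop("pics/wrist11.png",200,80,480,330,2.5,"pics/w11a.png")
E
```

```text
t 18.3 ee [0.5349 0.0848 0.0425] rel5 tool(mm) [69.7552 17.1695 -0.1533] Ftool [0.4267 0.2068 0.3785] Tq [-0.0176  0.03   -0.0092] op 0.046936475949871756 ang [ 0.141   0.9899 -0.0106] [-0.0013 -0.0105 -0.9999]
```

View pics/w11a.png

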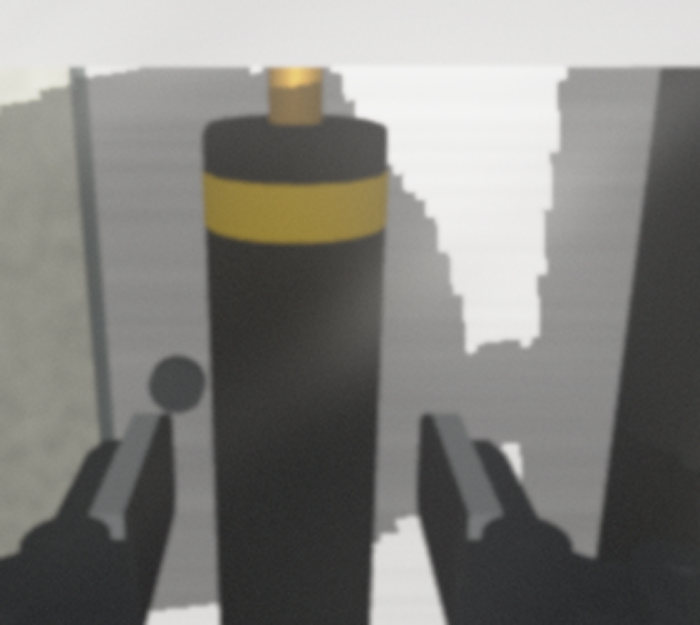

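Emit:
carry_out:
  increments:
    - [0, 0, 0.6, -10, 0, 0, 55]
    - [0, 0, 0, -30, 0, 0, 55]
    - [0, 0, 0, -50, 0, 0, 55]
    - [0, 0, 0, -60, 0, 0, 55]
    - [0, 0, 0, -40, -30, 0, 55]
    - [0, 0, 0, 0, -50, -30, 40]
    - [0, 0, 0, 0, -20, -30, 20]
    - [0, 0, 0, 0, 0, 0, 0]
    - [0, 0, 0, 0, 0, 0, 0]

```text
time: 19.48
ee_pos: [0.4617, -0.0054, 0.233]
tcp_rot: [20.5, 89.9, 12.3]
wrist_force: [0.7, 0.5, -0.4]
opening: 0.0004
```

```bash
python3 st.py;  python3 - <<'E'
from h import *
o=sensors.get_obs(); np.save("o12.npy",o,allow_pickle=True)
for n in ("wrist","top","scene"):
    cv2.imwrite(f"pics/{n}12.png",vision.camera(n)[:,:,::-1])
crop("pics/wrist12.png",240,0,540,220,2.6,"pics/w12a.png")
crop(f"pics/top12.png",180,120,310,215,6,f"pics/t12c.png")
crop("pics/scene12.png",290,250,450,390,5,"pics/s12a.png")
E
```

```text
t 19.475 ee [ 0.4617 -0.0054  0.233 ] rel5 tool(mm) [-120.9707  -82.3831  -59.3495] Ftool [0.4412 0.6311 0.6245] Tq [-0.0302 -0.0078  0.0602] op 0.00036651257599441584 ang [0.1412 0.99   0.0005] [ 0.0013  0.0003 -1.    ]
```

View pics/w12a.png

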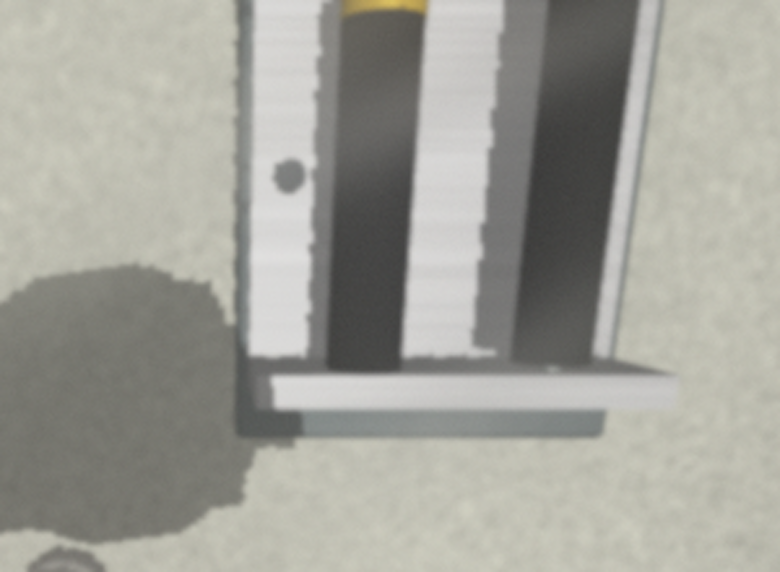

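View pics/t12c.png

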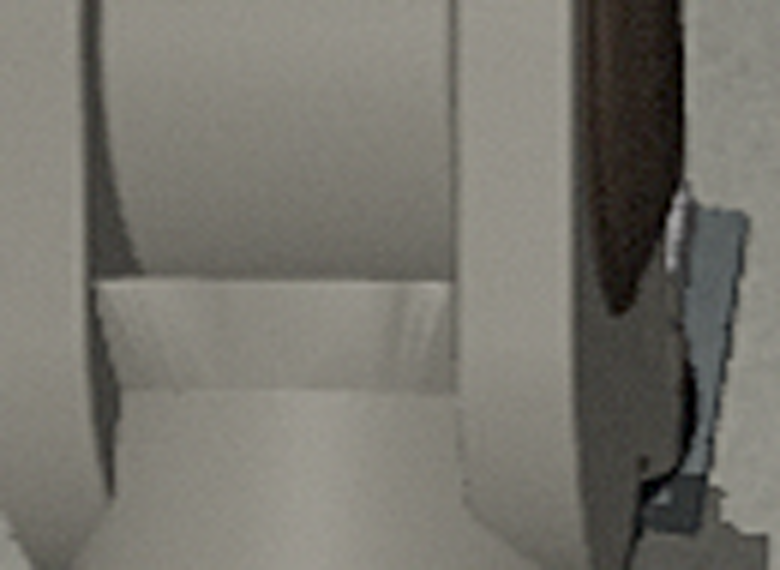

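View pics/s12a.png

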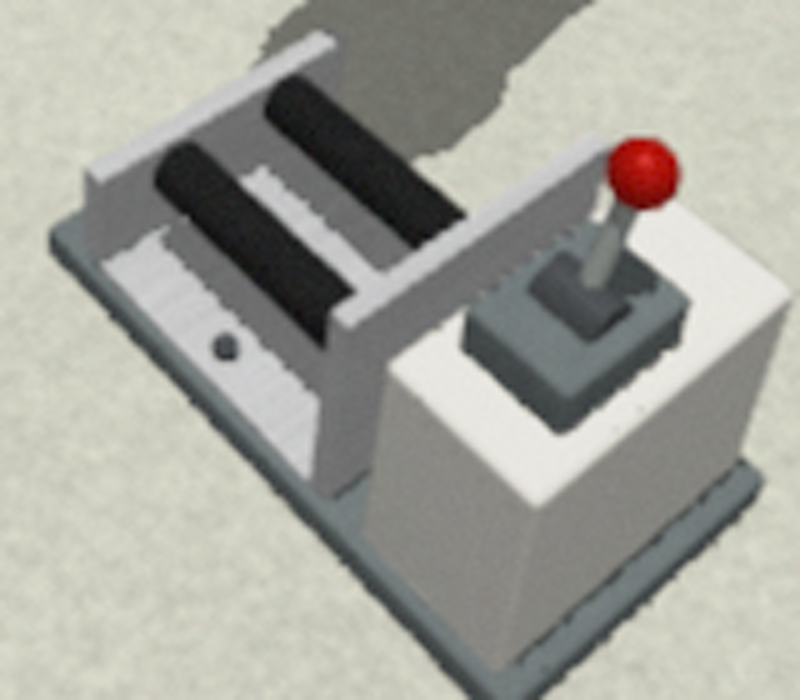

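Emit:
carry_out:
  increments:
    - [0, 0, 0, 0, 20, 0, 0]
    - [0, 0, 0, 0, 45, 5, 0]
    - [0, 0, 0, 0, 50, 5, 0]
    - [0, 0, 0, 0, 50, 5, 0]
    - [0, 0, 0, 0, 45, 5, 0]
    - [0, 0, 0, 0, 30, 0, 0]
    - [0, 0, 0, 0, 0, 0, 0]
    - [0, 0, 0, 0, 0, 0, 0]

```text
time: 20.62
ee_pos: [0.5149, 0.2292, 0.232]
tcp_rot: [-135.9, 89.9, -143.9]
wrist_force: [-0.3, -0.7, 0.0]
opening: -0.0001
```

```bash
python3 st.py;  python3 - <<'E'
from h import *
o=sensors.get_obs(); np.save("o13.npy",o,allow_pickle=True)
for n in ("wrist","top","scene"):
    cv2.imwrite(f"pics/{n}13.png",vision.camera(n)[:,:,::-1])
E
```

```text
t 20.625 ee [0.5149 0.2292 0.232 ] rel5 tool(mm) [-119.7602  157.3819  -39.8178] Ftool [-0.0017 -0.7157 -0.2041] Tq [ 0.0226  0.0139 -0.0105] op -0.0001399613894180839 ang [ 0.1404  0.9901 -0.0007] [-0.0008 -0.0006 -1.    ]
```

View pics/wrist13.png

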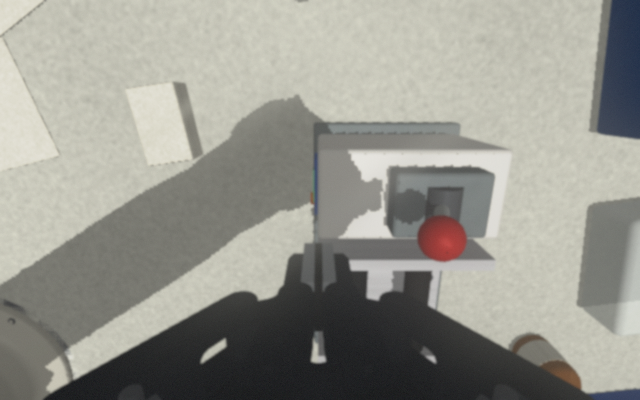

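View pics/scene13.png

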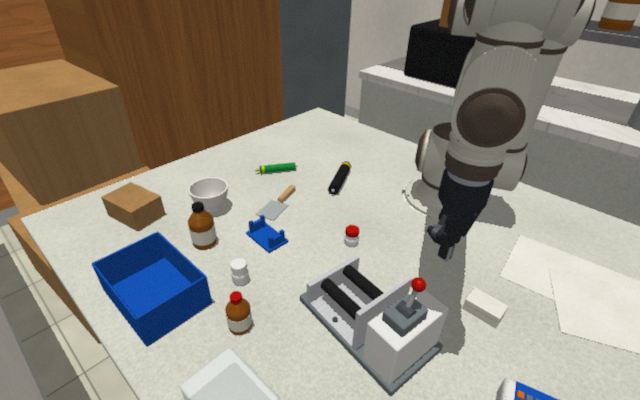

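Run:
```python
from h import *
o=np.load("o13.npy",allow_pickle=True).item(); Rt=rot(o["tcp_rot"])
im=cv2.imread("pics/wrist13.png").astype(int); m=((im[:,:,2]>100)&(im[:,:,1]<60)&(im[:,:,0]<60)).astype(np.uint8)
n,l,st,c=cv2.connectedComponentsWithStats(m);k=1+np.argmax(st[1:,4]);print(st[k],c[k])
for z in (.206,.209):
    d=onz("wrist",*c[k],z,o)-o["ee_pos"]; print(z,"toolz",d@Rt[:,2]*1000-2.7,"tooly",d@Rt[:,1]*1000)
s=cv2.imread("pics/scene13.png").astype(int); m=((s[:,:,2]>110)&(s[:,:,1]<40)&(s[:,:,0]<40)).astype(np.uint8); m[:270]=0;m[300:]=0;m[:,:400]=0;m[:,440:]=0
ys,xs=np.nonzero(m); cs=(xs.mean(),ys.mean()); print(cs,tri(ray("wrist",*c[k],o),ray("scene",*cs)))
crop("pics/wrist13.png",260,220,480,380,3.5,"pics/w13a.png")
```

```text
[419 217  35  39 509] [431.1965 232.8193]
0.206 toolz 62.84876153148008 tooly 1.896322115354412
0.209 toolz 61.71391947416882 tooly 3.1975548165097516
(np.float64(418.2769230769231), np.float64(283.81538461538463)) (array([0.5806, 0.2202, 0.2042]), np.float64(0.0014147360241003784))
```

View pics/w13a.png

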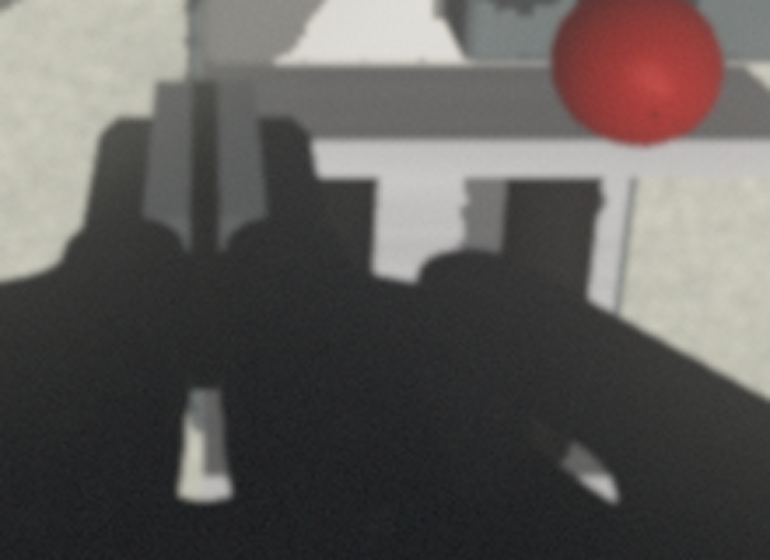

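Emit:
carry_out:
  increments:
    - [0, 0, 0, 15, 0, 5, 0]
    - [0, 0, 0, 20, 0, 10, 0]
    - [0, 0, 0, 0, 0, 10, 0]
    - [0, 0, 0, 0, 0, 5, 0]
    - [0, 0, 0, 0, 0, 3, 0]
    - [0, 0, 0, 0, 0, 0, 0]

```text
time: 21.52
ee_pos: [0.5479, 0.2247, 0.1978]
tcp_rot: [34.7, 90.0, 26.6]
wrist_force: [-0.2, -0.0, -1.5]
opening: 0.0004
```

```bash
python3 st.py;  python3 - <<'E'
from h import *
o=sensors.get_obs(); np.save("o14.npy",o,allow_pickle=True)
for n in ("wrist","scene"):
    cv2.imwrite(f"pics/{n}14.png",vision.camera(n)[:,:,::-1])
crop("pics/scene14.png",370,190,490,310,5,"pics/s14a.png")
E
```

```text
t 21.525 ee [0.5479 0.2247 0.1978] rel5 tool(mm) [-85.4951 157.56    -6.6038] Ftool [ 1.4573 -0.0769 -0.2091] Tq [-0.0275  0.0229  0.0735] op 0.00036831677980330753 ang [0.141  0.99   0.0003] [ 0.0005  0.0003 -1.    ]
```

View pics/wrist14.png

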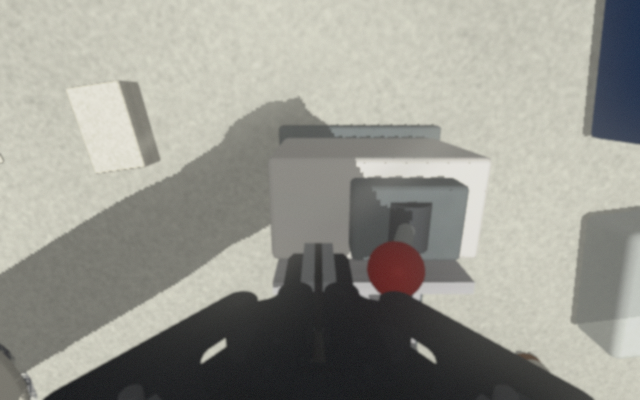

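View pics/s14a.png

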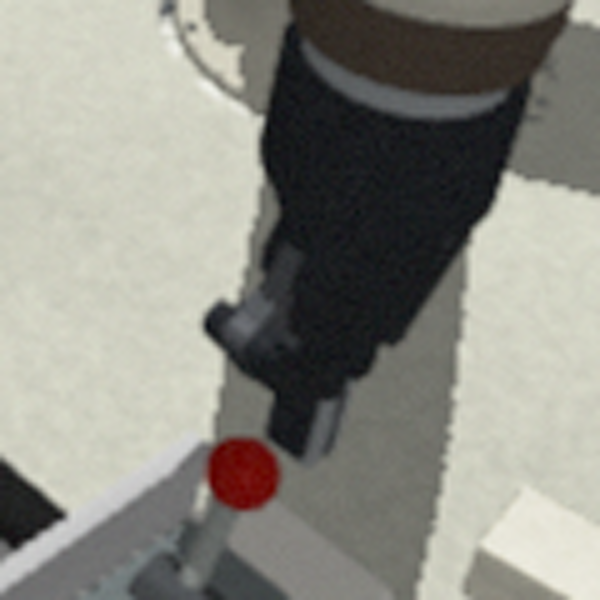

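Run:
```python
from h import *
o=np.load("o14.npy",allow_pickle=True).item(); Rt=rot(o["tcp_rot"])
for z in (.206,.209):
    d=onz("wrist",397,270,z,o)-o["ee_pos"]; print(z,"toolz",d@Rt[:,2]*1000-2.7,"tooly",d@Rt[:,1]*1000)
print(proj("wrist",np.array(o["ee_pos"]),o))
```

```text
0.206 toolz 35.88293429794221 tooly -2.1752115641993552
0.209 toolz 35.06094850982966 tooly -0.4543715293625636
[314.7744 257.5619]
```

Emit:
carry_out:
  increments:
    - [0, 0, 0, 4, 0, 4, 0]
    - [0, 0, 0, 0, -1, 4, 0]
    - [0, 0, 0, 0, 0, 5, 0]
    - [0, 0, 0, 0, 0, 5, 0]
    - [0, 0, 0, 0, 0, 5, 0]
    - [0, 0, 0, 0, 0, 0, 0]

```text
time: 22.38
ee_pos: [0.5707, 0.2203, 0.1931]
tcp_rot: [-54.0, 90.0, -62.2]
wrist_force: [0.8, 0.4, -0.7]
opening: -0.0002
```

```bash
python3 st.py;  python3 - <<'E'
from h import *
o=sensors.get_obs(); np.save("o15.npy",o,allow_pickle=True)
for n in ("wrist",):
    cv2.imwrite(f"pics/{n}15.png",vision.camera(n)[:,:,::-1])
E
```

```text
t 22.375 ee [0.5707 0.2203 0.1931] rel5 tool(mm) [-80.787  156.4189  16.6216] Ftool [0.6842 0.5618 0.7547] Tq [-0.0096 -0.0058 -0.0747] op -0.0001616249058122531 ang [ 0.1413  0.99   -0.0002] [ 0.0001 -0.0002 -1.    ]
```

View pics/wrist15.png

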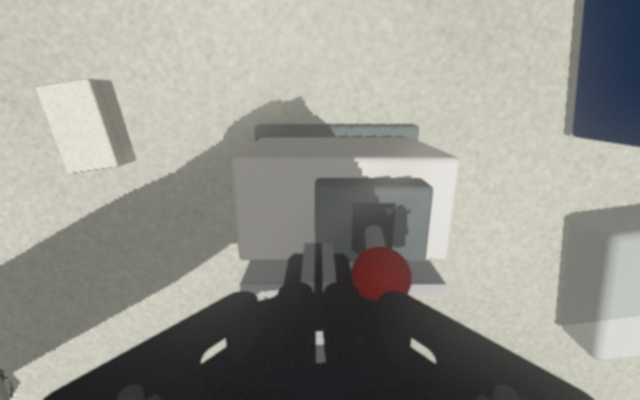

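Emit:
carry_out:
  increments:
    - [0, 0, 0, 0, 0, 5, 0]
    - [0, 0, 0, 0, 0, 5, 0]
    - [0, 0, 0, 0, 0, 5, 0]
    - [0, 0, 0, 0, 0, 5, 0]
    - [0, 0, 0, 0, 0, 5, 0]
    - [0, 0, 0, 0, 0, 0, 0]

```text
time: 23.18
ee_pos: [0.5954, 0.2167, 0.1931]
tcp_rot: [-117.3, 90.0, -125.4]
wrist_force: [-0.2, -0.1, 0.3]
opening: 0.0001
```

```bash
python3 st.py
```

```text
t 23.175 ee [0.5954 0.2167 0.1931] rel5 tool(mm) [-80.6716 156.4017  41.5213] Ftool [-0.2993 -0.141  -0.2036] Tq [-0.0106  0.0304  0.0263] op 8.808423611991166e-05 ang [ 0.1413  0.99   -0.0002] [-0.0001 -0.0002 -1.    ]
```

Emit:
carry_out:
  increments:
    - [0, 0, 0, 0, 0, 2, 0]
    - [0, 0, 0, 0, 0, 2, 0]
    - [0, 0, 0, 0, 0, 0, 0]

```text
time: 23.55
ee_pos: [0.599, 0.2162, 0.1933]
tcp_rot: [-126.3, 90.0, -134.4]
wrist_force: [-0.6, 0.0, -0.7]
opening: -0.0001
```

```bash
python3 st.py
```

```text
t 23.55 ee [0.599  0.2162 0.1933] rel5 tool(mm) [-80.871  156.4243  45.1892] Ftool [ 0.7316 -0.0361 -0.5797] Tq [-0.0476  0.0809 -0.0246] op -0.00014781349465858227 ang [ 0.141   0.99   -0.0001] [-0.0001 -0.0001 -1.    ]
```

Now 1 mm at a time, watching for the stop.

Emit:
carry_out:
  increments:
    - [0, 0, 0, 0, 0, 1, 0]
    - [0, 0, 0, 0, 0, 1, 0]
    - [0, 0, 0, 0, 0, 0, 0]
    - [0, 0, 0, 0, 0, 0, 0]

```text
time: 24.05
ee_pos: [0.601, 0.216, 0.1934]
tcp_rot: [14.3, 90.0, 6.2]
wrist_force: [-0.6, 1.1, 0.1]
opening: 0.0003
```

```bash
python3 st.py;  python3 - <<'E'
from h import *
o=sensors.get_obs(); np.save("o16.npy",o,allow_pickle=True)
for n in ("wrist","scene"):
    cv2.imwrite(f"pics/{n}16.png",vision.camera(n)[:,:,::-1])
crop("pics/scene16.png",340,220,460,340,5,"pics/s16a.png")
E
```

```text
t 24.05 ee [0.601  0.216  0.1934] rel5 tool(mm) [-81.0217 156.4848  47.1614] Ftool [-0.0919  0.9917 -0.765 ] Tq [ 0.0311  0.1659 -0.0063] op 0.0003338009135292699 ang [0.1409 0.99   0.    ] [ 0.0001  0.     -1.    ]
```

View pics/wrist16.png

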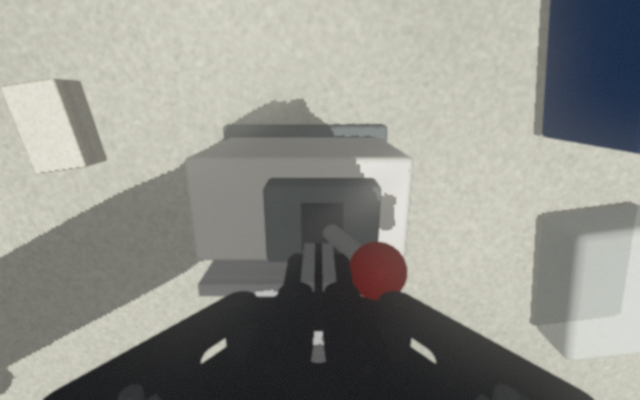

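View pics/s16a.png

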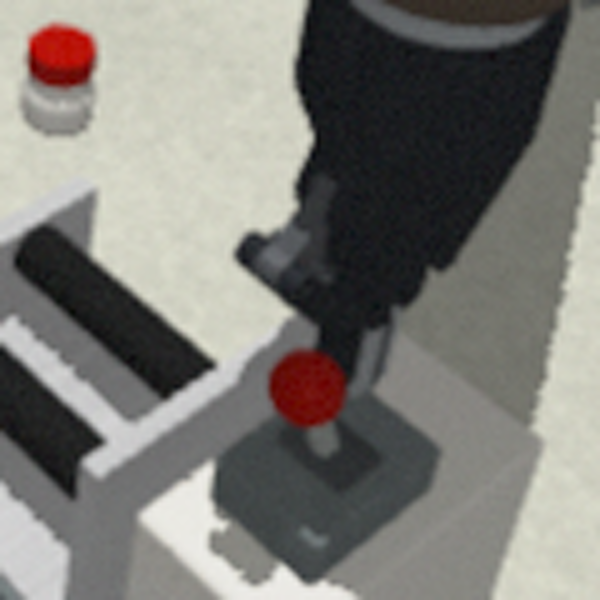

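Emit:
carry_out:
  increments:
    - [0, 0, 0, 0, 0, 1, 0]
    - [0, 0, 0, 0, 0, 0, 0]
    - [0, 0, 0, 0, 0, 0, 0]

```text
time: 24.52
ee_pos: [0.6019, 0.2159, 0.1934]
tcp_rot: [118.7, 90.0, 110.6]
wrist_force: [-0.6, 0.7, -0.7]
opening: 0.0001
```

```bash
python3 st.py
```

```text
t 24.525 ee [0.6019 0.2159 0.1934] rel5 tool(mm) [-80.9536 156.4658  48.1434] Ftool [ 0.7327  0.6165 -0.7397] Tq [ 0.0133  0.1762 -0.0008] op 9.243265052210786e-05 ang [0.141 0.99  0.   ] [-0.  0. -1.]
```

Emit:
carry_out:
  increments:
    - [0, 0, 0, 0, 0, 1, 0]
    - [0, 0, 0, 0, 0, 0, 0]
    - [0, 0, 0, 0, 0, 0, 0]

```text
time: 24.9
ee_pos: [0.6029, 0.2157, 0.1934]
tcp_rot: [15.0, 90.0, 6.9]
wrist_force: [-0.9, -0.2, -1.4]
opening: 0.0003
```

```bash
python3 st.py
```

```text
t 24.9 ee [0.6029 0.2157 0.1934] rel5 tool(mm) [-80.9861 156.4449  49.1601] Ftool [ 1.3613 -0.3406 -0.8178] Tq [-0.0183  0.1634  0.0217] op 0.00028600552308174235 ang [0.141 0.99  0.   ] [ 0.0001  0.     -1.    ]
```

Emit:
carry_out:
  increments:
    - [0, 0, 0, 0, 0, 1, 0]
    - [0, 0, 0, 0, 0, 0, 0]
    - [0, 0, 0, 0, 0, 0, 0]

```text
time: 25.28
ee_pos: [0.604, 0.2156, 0.1934]
tcp_rot: [16.0, 90.0, 7.9]
wrist_force: [-0.9, -0.7, -0.4]
opening: 0.0002
```

```bash
python3 st.py
```

```text
t 25.275 ee [0.604  0.2156 0.1934] rel5 tool(mm) [-80.9887 156.4495  50.1825] Ftool [ 0.4034 -0.8677 -0.8193] Tq [-0.0053  0.1581  0.0589] op 0.00015462513844295616 ang [0.141 0.99  0.   ] [ 0.0001  0.     -1.    ]
```

Emit:
carry_out:
  increments:
    - [0, 0, 0, 0, 0, 1, 0]
    - [0, 0, 0, 0, 0, 0, 0]
    - [0, 0, 0, 0, 0, 0, 0]

```text
time: 25.65
ee_pos: [0.6049, 0.2154, 0.1934]
tcp_rot: [-5.7, 90.0, -13.8]
wrist_force: [-0.6, 0.4, -0.7]
opening: -0.0001
```

```bash
python3 st.py
```

```text
t 25.65 ee [0.6049 0.2154 0.1934] rel5 tool(mm) [-80.9864 156.4686  51.1651] Ftool [ 0.6522  0.2701 -0.5991] Tq [-0.0152  0.1976  0.0632] op -0.00012884386972775966 ang [ 0.141  0.99  -0.   ] [ 0.0001 -0.     -1.    ]
```

Emit:
carry_out:
  increments:
    - [0, 0, 0, 0, 0, 1, 0]
    - [0, 0, 0, 0, 0, 0, 0]
    - [0, 0, 0, 0, 0, 0, 0]

```text
time: 26.02
ee_pos: [0.6057, 0.2153, 0.1933]
tcp_rot: [-174.3, 90.0, 177.6]
wrist_force: [-3.3, -0.3, -0.2]
opening: -0.0005
```

```bash
python3 st.py
```

```text
t 26.025 ee [0.6057 0.2153 0.1933] rel5 tool(mm) [-80.906  156.4638  51.9328] Ftool [ 0.2369 -0.7273 -3.1817] Tq [-0.0251  0.6424 -0.0244] op -0.000485429481661244 ang [ 0.1409  0.99   -0.    ] [-0.0004  0.     -1.    ]
```

Emit:
carry_out:
  increments:
    - [0, 0, 0, 0, 0, 0.6, 0]
    - [0, 0, 0, 0, 0, 0, 0]

```text
time: 26.28
ee_pos: [0.6059, 0.2153, 0.1933]
tcp_rot: [-177.3, 89.9, 174.6]
wrist_force: [-6.3, 1.0, -0.6]
opening: 0.0001
```

```bash
python3 st.py
```

```text
t 26.275 ee [0.6059 0.2153 0.1933] rel5 tool(mm) [-80.8992 156.4804  52.142 ] Ftool [ 0.5916  0.0801 -6.3271] Tq [-0.0003  1.172  -0.0045] op 8.2809212308826e-05 ang [ 0.1407  0.99   -0.0001] [-0.0013  0.0001 -1.    ]
```

Firmly at its stop. I back off the way I came, then up, and check.

Emit:
carry_out:
  increments:
    - [0, 0, 0, 0, 0, -4, 0]
    - [0, 0, 0, 0, 0, -15, 0]
    - [0, 0, 0, 0, 0, -30, 0]
    - [0, 0, 0, 0, 0, -30, 0]
    - [0, 0, 0, -20, 0, -20, 0]
    - [0, 0, 0, -30, -20, -20, 0]
    - [0, 0, 0, 0, -50, -20, 0]
    - [0, 0, 0, 0, -50, 0, 0]
    - [0, 0, 0, 0, -50, 0, 0]
    - [0, 0, 0, 0, -20, 0, 0]
    - [0, 0, 0, 0, 0, 0, 0]
    - [0, 0, 0, 0, 0, 0, 0]

```text
time: 27.78
ee_pos: [0.4425, 0.0471, 0.2443]
tcp_rot: [17.1, 89.9, 8.9]
wrist_force: [-0.6, -0.5, -0.9]
opening: 0.0
```

```bash
python3 st.py;  python3 - <<'E'
from h import *
o=sensors.get_obs(); np.save("o17.npy",o,allow_pickle=True)
for n in ("wrist","scene","top"):
    cv2.imwrite(f"pics/{n}17.png",vision.camera(n)[:,:,::-1])
crop("pics/scene17.png",290,240,450,380,5,"pics/s17a.png")
crop("pics/wrist17.png",270,0,550,200,2.8,"pics/w17a.png")
E
```

```text
t 27.775 ee [0.4425 0.0471 0.2443] rel5 tool(mm) [-132.3144  -33.0565  -85.7735] Ftool [ 0.8892 -0.6032 -0.4856] Tq [-0.02    0.0026  0.0526] op 2.3472926637166383e-06 ang [0.141  0.99   0.0004] [ 0.0015  0.0002 -1.    ]
```

View pics/wrist17.png

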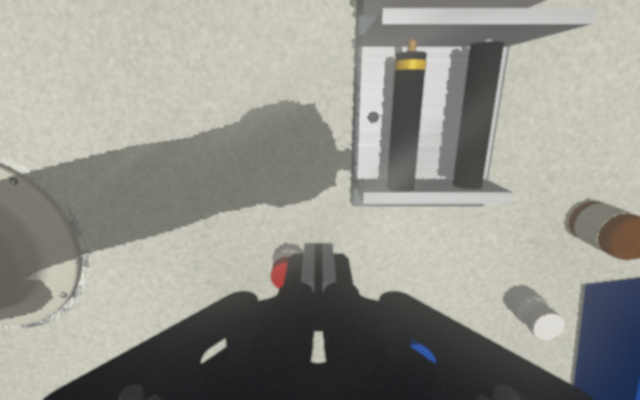

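View pics/s17a.png

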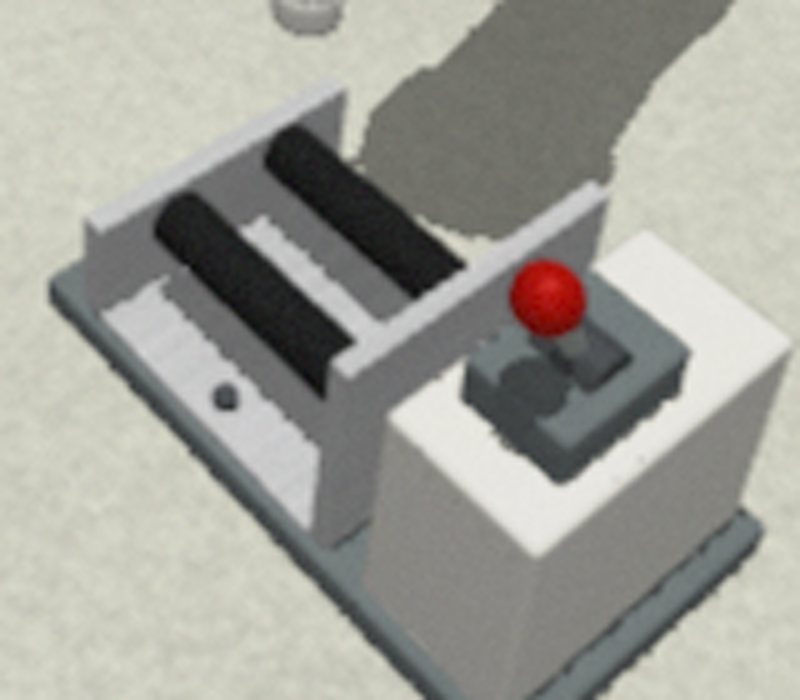

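View pics/top17.png

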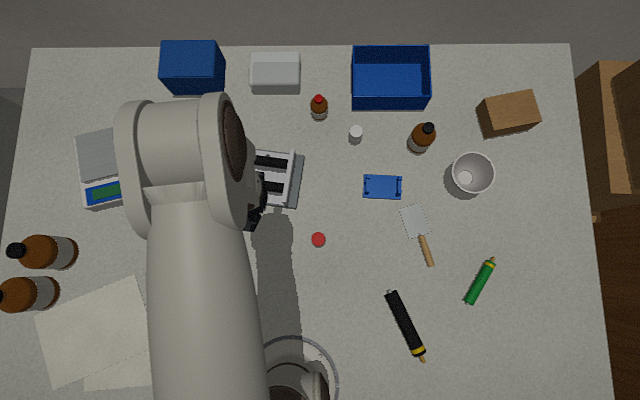

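Run:
```python
from h import *
o=np.load("o17.npy",allow_pickle=True).item(); Rt=rot(o["tcp_rot"])
im=cv2.imread("pics/wrist17.png"); g=im.max(2).astype(float)
def edges(v,a,b):
    row=g[v-1:v+2,a:b].mean(0); th=100; d=np.nonzero(row<th)[0]; return None if len(d)==0 else row
crop("pics/wrist17.png",380,30,520,110,5.7,"pics/w17b.png")
crop("pics/wrist17.png",350,150,520,220,4.7,"pics/w17c.png")
def rel(u,v,z):
    d=onz("wrist",u,v,z,o)-np.array([0.5324,0.0678,0.1122]); return np.array([d@Rt[:,2],d@Rt[:,1]])*1000-[2.7,0]
# grad-based edges
for v in (80,100,120,140,160,175):
    r=cv2.GaussianBlur(g[v-2:v+3],(3,1),0).mean(0); gr=np.diff(r)
    out=[]
    for a,b in ((383,403),(412,430),(455,477),(478,505)):
        k=a+np.argmax(abs(gr[a:b])); out.append(k+.5)
    c1=(out[0]+out[1])/2;c2=(out[2]+out[3])/2
    print(v,out,rel(c1,v,.062),rel(c2,v,.062),"sep",rel(c2,v,.062)[0]-rel(c1,v,.062)[0])
```

```text
80 [np.float64(383.5), np.float64(423.5), np.float64(465.5), np.float64(497.5)] [-6.2505 57.4158] [67.4867 57.3905] sep 73.73719073361633
100 [np.float64(383.5), np.float64(421.5), np.float64(462.5), np.float64(494.5)] [-5.7996 39.3304] [67.3095 39.3002] sep 73.10905797027506
120 [np.float64(391.5), np.float64(419.5), np.float64(460.5), np.float64(491.5)] [-1.4169 20.5961] [67.6156 20.5625] sep 69.03255397298223
140 [np.float64(389.5), np.float64(417.5), np.float64(457.5), np.float64(488.5)] [-1.8583  1.1816] [67.4343  1.1425] sep 69.29259063575125
160 [np.float64(388.5), np.float64(416.5), np.float64(455.5), np.float64(485.5)] [ -1.3008 -18.9538] [ 67.7541 -18.9982] sep 69.05493068491455
175 [np.float64(387.5), np.float64(414.5), np.float64(455.5), np.float64(482.5)] [ -1.6411 -34.5521] [ 68.3882 -34.6013] sep 70.02928551834313
```

View pics/w17b.png

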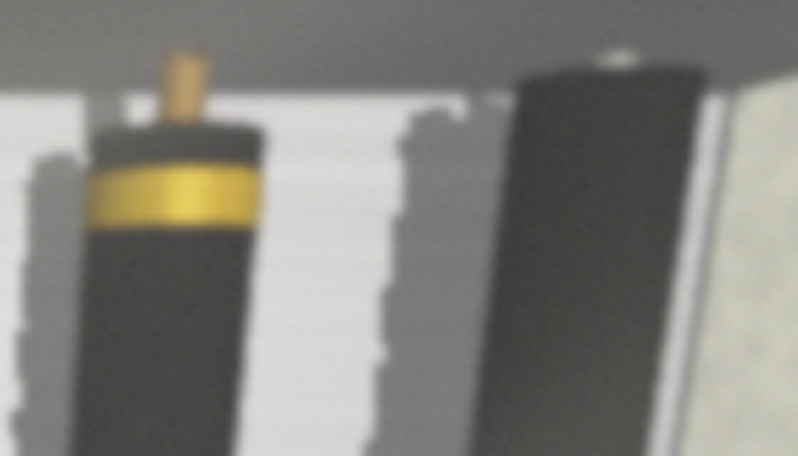

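View pics/w17c.png

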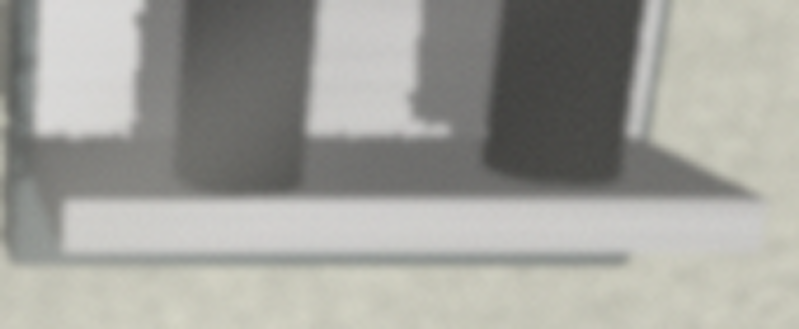

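Run:
```python
from h import *
my=np.array([.1412,.99,0]);mx=np.array([.99,-.1412,0]);b=np.array([.5324,.0678,0])
for a in (.9,.95,1.0):
    p=b+mx*(.034+.015+.060*np.sin(a-.5))+my*.1575+np.array([0,0,.152+.06*np.cos(a-.5)]); print(a,proj("scene",p))
s=cv2.imread("pics/scene17.png").astype(int); m=((s[:,:,2]>110)&(s[:,:,1]<60)&(s[:,:,0]<60)).astype(np.uint8); m[:285]=0;m[315:]=0;m[:,:380]=0;m[:,440:]=0
ys,xs=np.nonzero(m);print((xs.min()+xs.max())/2,(ys.min()+ys.max())/2)
```

```text
0.9 [401.3697 295.4879]
0.95 [400.1907 296.7502]
1.0 [399.0232 298.0497]
399.0 298.5
```

```bash
python3 -c "
from workcell import job_done
print(job_done())"
```

```text
the job is handed in; nothing more can be done
None
```

The spare roller is back in the front place with its brass pin towards the drive housing, and the red lock lever is fully over. I handed the job in at about 28 s. No verdict was reported.

**Roller**
- I took it from the blue rest and pressed the spring in against the tall wall. The force was usually about 10.5 N. One reading, 11.4–11.5 N, came close to the solid stop, so I backed off 0.7 mm at once.
- As I lowered it between the walls, the brass pin dropped into its recess, and the force fell from 10.3 N to 7.3 N.
- I then eased the roller back until its fixed end touched the low wall, which I felt as the force changing sign. I released it and backed out.

**Lever**
- Only then did I push it with closed fingers. It moved at about 1 N until it met its stop, where I stopped at 6.3 N.

**Last checks**
- The wrist picture shows the roller flush with the low wall. About 11 mm of brass pin shows before it enters the tall wall, where about 10.5 mm is expected.
- The spacing to the fitted roller measured about 69 mm along the lower half of the roller, against a nominal 68. Near the band the edge finder locked onto the shadow, and I left those readings (about 73 mm) out.
- The lever ball sits in the scene picture at pixel (399, 298.5), against (399, 298.0) predicted for 1.0 rad.
- The other things appear in their places in the last top view, apart from what the arm hid on the left (the carton in particular). The robot was clear of everything.

**Disagreements**
- The wrist calibration was about 2.7 mm off sideways. I corrected for it using the held roller and the top camera.
- The roller slipped about 0.7 mm and tilted about 1° in the grip while sliding down the wall. I compensated by tilting the tool.

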